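# Load the leaning tape spindle

### The job

Make the tape spindle on the cutting mat ready for use: slide the toothed drive bushing down the leaning shaft, teeth first, and turn it until its notches drop over the cross pin and it sits fully home; then put the small-bore roll of black tape on, and last the plain collar, each pushed gently past the spring balls and fully home against the one before. Never press hard on the spindle, let go of everything, and leave the two battery cells, the wide-bore tape roll and the screwdriver where they stand.

Things in the scene. Friction and masses are not known exactly. Their poses are not given: they have to be found in the camera images.
- spindle_seat (a point): Seat of the tape spindle: a steel shaft, 22 mm in diameter, leaning 30 degrees from vertical roughly towards the robot. Point on the shaft's axis at the top face of a 38 mm wide, 8 mm thick flange where the bushing lands; z axis runs up along the shaft, y axis is level. Below it a 28 mm rod leads down to a grey base plate, 130 x 100 mm, top 66 mm lower.
- cross_pin (a point): Middle of the cross pin through the shaft, on its axis, 4 mm above the seat; same axes as the seat. The pin is 6 mm thick and 38 mm long, square to the shaft. Its angle about the shaft differs every time and is not reported: find it by feel or by eye. The shaft is braked and does not turn under light torque.
- detent (a point): Point on the shaft's axis 70.5 mm above the seat, where two spring balls stand 2 mm out of opposite sides; same axes as the seat. A ring must be pushed past them (some 5 to 12 N) and does not fall past by its own weight; once wholly past it slides freely down.
- spindle_tip (a point): Tip of the shaft, on its axis, 80 mm above the seat (so 38 mm above the top of the seated bushing: grip the bushing near its top, or the gripper's body meets the tip); same axes as the seat. The top 7 mm are a cone from 22 mm down to 15 mm across.
- bushing_center (a point): Centre (half-way up, on the axis) of the drive bushing: aluminium ring, 44 mm outside, bore 24.4 mm, 42 mm high, 110 g, standing on its teeth. Four notches in the lower end, 10.5 mm wide, 8 mm deep, along its x and y axes, must drop over the cross pin. z axis along the bore, away from the teeth. Home: centre 21 mm above the seat along the shaft; with teeth still on the pin it stands 7 mm higher.
- roll_center (a point): Centre (half-way up, on the axis) of the small-bore roll of black tape lying flat: rigid, 62 mm outside, bore 25 mm, 12 mm high, about 60 g. Home on the bushing: centre 48 mm above the seat along the shaft.
- collar_center (a point): Centre (half-way up, on the axis) of the plain end collar: bare aluminium ring, 40 mm outside, bore 24.4 mm, 12 mm high, about 40 g, no notches. Home on the roll: centre 60 mm above the seat along the shaft.
- cell_a: Bystander: green battery cell standing upright, 21 mm in diameter, 70 mm high; origin at the centre of its underside.
- cell_b: Bystander: a second, identical cell, close to the first.
- wide_roll: Bystander: black tape roll lying flat, 104 mm outside, bore 76 mm, 19 mm high; origin at the centre of its underside.
- driver: Bystander: screwdriver lying on the mat; origin at its underside.
Not all that is in view belongs to the job. Leave any red look-alike of the part that bears bushing_center alone.

How it is judged:
On the way, in this order (a step that is already met when the one before it is completed fails the run):
1. the bushing is fully home on the seat, its notches over the pin (z of bushing_center in the frame of spindle_seat between 0.0185 and 0.0235 m and angle between the z axis of bushing_center and the z axis of spindle_seat, either way round below 0.12 rad and x of bushing_center in the frame of spindle_seat between -0.0035 and 0.0035 m and y of bushing_center in the frame of spindle_seat between -0.0035 and 0.0035 m), for 0.2 s.
2. then the roll is fully home on the bushing (all of step 1 and z of roll_center in the frame of spindle_seat between 0.0455 and 0.0505 m and angle between the z axis of roll_center and the z axis of spindle_seat, either way round below 0.12 rad and x of roll_center in the frame of spindle_seat between -0.0035 and 0.0035 m and y of roll_center in the frame of spindle_seat between -0.0035 and 0.0035 m), for 0.2 s.
3. then the collar is fully home on the roll (all of step 2 and z of collar_center in the frame of spindle_seat between 0.0575 and 0.0625 m and angle between the z axis of collar_center and the z axis of spindle_seat, either way round below 0.12 rad and x of collar_center in the frame of spindle_seat between -0.0035 and 0.0035 m and y of collar_center in the frame of spindle_seat between -0.0035 and 0.0035 m), for 0.2 s.
At the end, for the whole second after the job is handed in: Bushing, roll and collar are on the shaft in that order, at rest, their centres 21, 48 and 60 mm above the seat along the shaft (each within 2.5 mm), within 3.5 mm of its axis in each direction and in line with it within 7 degrees (all of step 3 and linear speed of each of bushing, roll, collar below 0.01 m/s); the robot touches nothing.
It fails at once if the spindle is pressed or struck with more than 100 N (contact force between stand and anything else above 100 N).
It fails at once if a battery cell is knocked over or pushed away by more than 25 mm (angle between any of cell_a, cell_b's own z axis and vertical above 0.35 rad or distance of any of cell_a, cell_b from where it was at the start of the episode above 0.025 m).
It fails at once if the wide-bore roll or the screwdriver is moved by more than 25 mm (distance of any of wide_roll, driver from where it was at the start of the episode above 0.025 m).
It also fails if it takes over 72 s, if anything falls off the work surface, if the arm or the gripper's body presses on something with over 40 N, if the wrist force passes 120 N, or if a joint passes its speed limit or range.

### The arm

A 7-joint arm with a two-finger parallel gripper is mounted at the origin on the work surface. World frame = base frame: x ahead of the robot, y to its left, z up, the work surface at z = 0. Lengths are in m, angles in rad, forces in N, time in s.
With the tool pointing down it reaches from about 0.425 to 1.025 m from the base axis. Payload 9.4 kg.
Tool frame: the origin (TCP) lies at the very end of the fingers, on their centre line; the grasp point (between the pads) lies 19 mm behind it; z points along the fingers, y is the line along which they close (so a half turn about z gives the same grasp; the last joint's range is limited). The gripper opens to 85 mm and grips with 20 to 120 N. Pads are 22 mm wide; open, the fingers measure 114 mm over their backs; the gripper's body (76 mm by 85 mm) begins 54 mm behind the grasp point. The pads swing forward as they close: fully open they stand 13 mm farther back than shut.
Start: joints at [1.154, 0.599, -0.003, 1.599, 0.002, 0.943, -0.08], TCP at [0.242, -0.684, 0.231] pointing down, gripper open.
Joint ranges: [-2.57, 2.57], [-0.35, 1.97], [-1.29, 1.29], [0.11, 2.56], [-1.05, 4.19], [0.11, 1.86], [-2.63, 2.63]. Speed limits (rad/s): [2.22, 2.22, 3.01, 3.01, 3.14, 3.14, 3.14].

### API

Orientations are given as a unit quaternion [w, x, y, z].
In Python, from cell import ctrl gives the robot as it stands. The module is installed in compiled form; this text tells all that it offers.
- The arm moves only by the tool arm_command, never from a script. Its arguments are lists of equal length, an entry for each row: "turn": the turn, a rotation vector about the tool's x, y, z in units of 0.15 rad (1.0 is 0.15 rad), a list of three; "xyz": the shift along the tool's x, y, z in units of 25 mm (1.0 is 25 mm), a list of three; "gripper": the opening, from -1 (shut) to 1 (fully open). In form: {"turn": [[rx, ry, rz], ...], "xyz": [[tx, ty, tz], ...], "gripper": [gripper, ...]}. A call has 1 to 5 rows; each row shifts and turns the commanded pose from where the row before left it, along the tool's axes as they then stand; what a row does not reach is not made up. A row lasts 1/8 s, in which the tool goes at most 62.5 mm and 10.7 degrees, less where a joint would pass 70% of its speed; a pose out of reach is approached as far as the arm can. A call with a number of a shift or a turn outside -1 to 1 is refused whole. A call with a gripper value outside its range is refused whole. The fingers move at their own pace and stop on an object; "force" is the grip in N (left out, the last holds). Time passes only in rows, so rows that do not move let the fingers close. It gives the time, the measured TCP pose, the force, the opening and the grip force at its end, in the units of the state.
- ctrl.sense(): the state, without advancing time (a new reading comes with each control period).
- ctrl.grab_frame(name): name is "side" or "top"; returns a dict with "img" (420x560x3 uint8, blue, green, red), "mtx" (3x3 intrinsics, pixels), "R" (3x3) and "t" (3): a world point X has camera coordinates R X + t. Camera axes: x right, y down, z forward; pixel columns grow to the right and rows downward; lengths in m; the calibration is good to about 2 mm. A picture is of the moment at which its call begins. There is no depth.
- ctrl.close_job(): hands the job in; it is judged then, once.
The state is a dict: "time_s": time; "joints": joint angles; "qd": joint speeds; "tau": joint torques, N m; "eef_pos": TCP position; "tcp_rot": TCP orientation; "wrist_force": force on the tool from outside, world axes, zero at the start; "moment": the same for the moment, N m; "gripper_width": finger opening in m; "gripper_force": force on a finger pad.
Only numpy, scipy, OpenCV 4.12 (cv2) and the standard library are available. Lean on these libraries where they do the work, as an engineer would, in place of code of your own. Each camera call takes 0.05 s, during which the arm holds its last target. There are 200 camera calls.

## Working session

There is one attempt and no reset: what is moved stays moved. The work goes in short steps, Python scripts to look and compute and a tool call to move; the robot and the scene stay as the last step left them, time stands still between calls to the robot, and variables do not carry over. Pictures are saved under pics/ and viewed, at most 10 in all, crops included, and the job is handed in when it is done.

Besides the shell and the picture viewer there is one more tool, called as name(argument=value, ...) on one line, values as JSON. arm_command: Moves the arm, as the interface text tells. Its arguments: {"type":"object","properties":{"turn":{"type":"array","items":{"type":"array","items":{"type":"number","minimum":-1,"maximum":1}}},"xyz":{"type":"array","items":{"type":"array","items":{"type":"number","minimum":-1,"maximum":1}}},"gripper":{"type":"array","items":{"type":"number"}},"force":{"type":"number"}},"required":["turn","xyz","gripper"]}

```bash
mkdir -p pics; python3 - <<'E'
from cell import ctrl
import cv2,numpy as np
for n in("side","top"):
    f=ctrl.grab_frame(n); cv2.imwrite(f"pics/{n}0.png",f["img"]); np.savez(f"{n}.npz",**f)
    print(n,f["mtx"].tolist(),f["R"].round(4).tolist(),f["t"].round(4).tolist(),(-f["R"].T@f["t"]).round(3))
print(ctrl.sense())
E
```

```text
side [[463.768158292632, 0.0, 274.64996067041557], [0.0, 463.768158292632, 206.47099360783997], [0.0, 0.0, 1.0]] [[-0.9742, -0.2254, 0.0138], [-0.1321, 0.5194, -0.8442], [0.1832, -0.8242, -0.5358]] [0.5477, 0.2117, 1.1254] [0.355 0.941 0.774]
top [[451.74689704052975, 0.0, 282.79790529336435], [0.0, 451.74689704052975, 209.2628747126498], [0.0, 0.0, 1.0]] [[0.0209, -0.9998, -0.0065], [-0.994, -0.0201, -0.1078], [0.1076, 0.0087, -0.9942]] [-0.0914, 0.592, 1.0873] [ 0.473 -0.089  1.144]
{'time_s': 0.1, 'joints': array([ 1.15428849,  0.60006063, -0.00251743,  1.60007832,  0.00181653,
        0.94290563, -0.07980944]), 'qd': array([-7.33480297e-04, -1.30910977e-03, -3.88892248e-05, -4.01039594e-03,
       -1.82889101e-03, -6.11680641e-04,  3.07368055e-04]), 'tau': array([ 5.88555369e-03, -7.77989173e+01,  1.56979389e+00, -2.58623207e+01,
        1.25996838e-02,  5.53584672e-03, -1.83654981e-05]), 'eef_pos': array([ 0.2414676 , -0.68314097,  0.23048234]), 'tcp_rot': array([-6.96569665e-04,  9.85597596e-01,  1.69106037e-01, -2.01883965e-04]), 'wrist_force': array([-0.84164549, -0.79198662, -0.11388687]), 'moment': array([ 0.00029709, -0.02067891, -0.02910152]), 'gripper_force': 0.0, 'gripper_width': 0.08549220029930028}
```

View pics/top0.png

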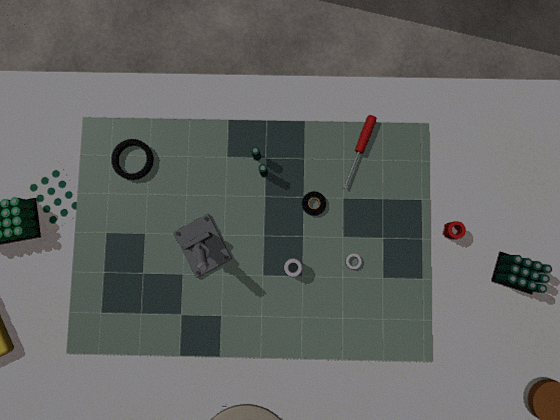

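View pics/side0.png

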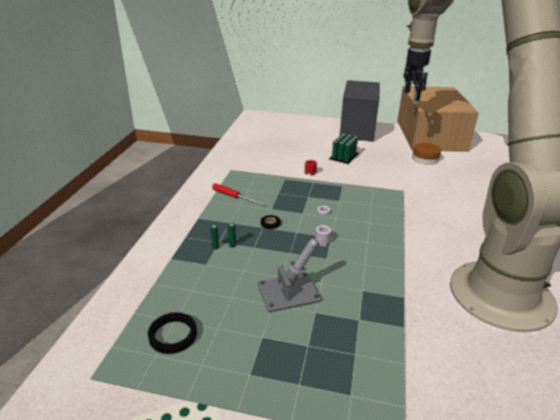

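Candidates in the top view:
- Bushing: the tall light ring at (293,268). The red ring at (455,230) is its look-alike.
- Collar: the low ring at (354,261).
- Small roll: (314,203). The wide roll at (132,160) is a bystander.
- Spindle: (203,250).

I'll check these in one close crop.

```bash
python3 - <<'E'
import cv2,numpy as np
t=cv2.imread("pics/top0.png");s=cv2.imread("pics/side0.png")
def crop(im,x,y,w,h,k): return cv2.resize(im[y:y+h,x:x+w],None,fx=k,fy=k,interpolation=cv2.INTER_CUBIC)
a=crop(t,168,185,200,100,4)
b=crop(s,250,195,100,75,4); c=crop(s,250,235,100,75,4)
im=np.vstack([a[:300*400//300][:400],]) 
b=crop(s,250,200,110,110,4)[:, :]
out=np.zeros((600,800,3),np.uint8); out[:300]=crop(t,168,188,200,75,4)
out[:300]=cv2.resize(t[188:288,168:368],(600,300),interpolation=cv2.INTER_CUBIC) if False else out[:300]
A=cv2.resize(t[185:285,170:370],(400,200)) 
# left: top cam 65x100 spindle x6 ; right: side
out[:]=0
out[0:300,0:400]=crop(t,170,210,80,60,5)
out[0:300,400:800]=crop(t,280,188,80,60,5)
out[300:600,0:400]=crop(s,250,250,80,60,5)
out[300:600,400:800]=crop(s,260,200,80,60,5)
cv2.imwrite("pics/c1.png",out)
cv2.imwrite("pics/c2.png",crop(t,278,245,90,32,8))
E
```

```text
(no output)
```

View pics/c1.png

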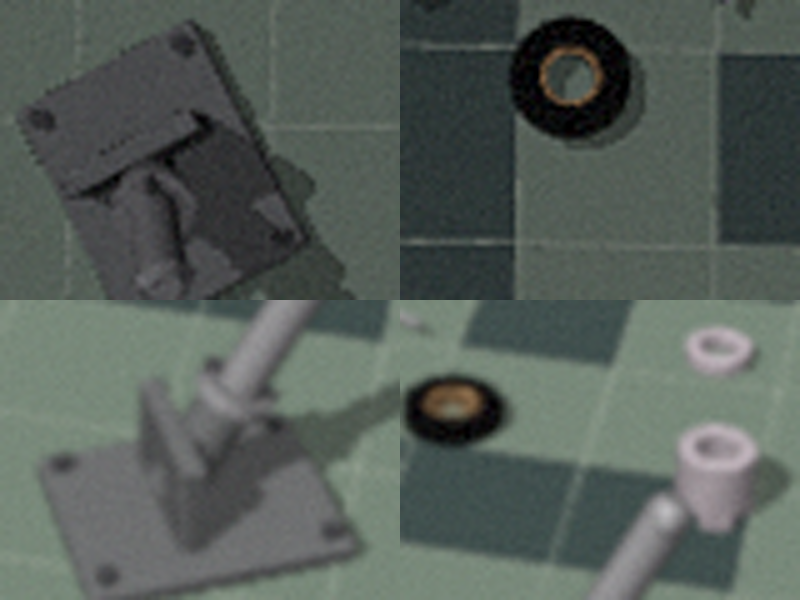

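View pics/c2.png

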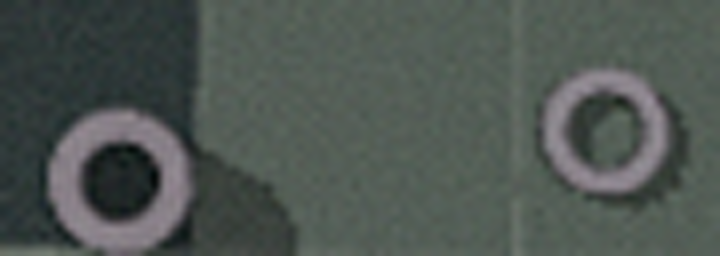

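The close crop confirms the choice: roll at about (313.6,203.2), bushing (292.6,267.1), collar (353.2,260.9). The bushing shows a tooth notch in the side view. The shaft tip is near (201,266) in the top view and (314,241) in the side view. Next I'll fit the spindle model and overlay it.

```bash
cat >h.py <<'E'
import numpy as np,cv2
C={n:dict(np.load(f"{n}.npz")) for n in("side","top")}
def proj(n,X):
    c=C[n]; p=(np.asarray(X)@c["R"].T+c["t"])@c["mtx"].T; return p[...,:2]/p[...,2:]
def ray(n,u,z):
    c=C[n]; d=c["R"].T@np.linalg.solve(c["mtx"],[*u,1]); o=-c["R"].T@c["t"]; return o+d*(z-o[2])/d[2]
def spin(p): # seat x,y,z, az, lean -> seat, frame
    x,y,z,a,l=p; zz=np.array([np.sin(l)*np.cos(a),np.sin(l)*np.sin(a),np.cos(l)])
    yy=np.array([-np.sin(a),np.cos(a),0]); return np.array([x,y,z]),np.c_[np.cross(yy,zz),yy,zz]
def circ(o,F,r,h):
    t=np.linspace(0,2*np.pi,40); return o+F[:,2]*h+r*(np.outer(np.cos(t),F[:,0])+np.outer(np.sin(t),F[:,1]))
E
python3 - <<'E'
from h import *
from scipy.optimize import least_squares
for n,u,z in(("roll",(313.6,203.2),.012),("bush",(292.6,267.1),.042),("coll",(353.2,260.9),.012)): print(n,ray("top",u,z).round(4))
for u in((173.5,232),(208.6,213.6),(230.6,257.6)): print("plate",ray("top",u,.01).round(4))
l=np.radians(30)
# 5 params: seat x,y,z,az ; data: tip both, flange side
def res(q):
    o,F=spin([*q,l]); tip=o+.08*F[:,2]
    return np.r_[proj("side",tip)-(314,241.2),proj("top",tip)-(201,266.5),.7*(proj("side",o)-(297.5,269)),10*(q[3]-np.radians(-153.4)), (q[2]-.076)*100]
q=least_squares(res,[.45,.05,.076,-2.7]).x; print(q,res(q).round(1))
o,F=spin([*q,l]); print(o+.08*F[:,2],F)
out=[]
for n,(x,y,w,h) in dict(top=(170,205,80,80),side=(250,230,80,80)).items():
    im=cv2.imread(f"pics/{n}0.png")[y:y+h,x:x+w]; im=cv2.resize(im,None,fx=5,fy=5,interpolation=cv2.INTER_CUBIC)
    im=np.clip(im*1.5,0,255).astype(np.uint8)
    for r,hh in((7.5,80),(11,73),(11,4),(19,0),(19,-8)):
        p=(proj(n,circ(o,F,r/1e3,hh/1e3))-(x,y)+.5)*5-.5; cv2.polylines(im,[p.round().astype(int)],True,(0,255,255),1)
    out.append(im)
cv2.imwrite("pics/o1.png",np.hstack(out))
E
```

```text
roll [ 0.6128 -0.1564  0.012 ]
bush [ 0.4523 -0.106   0.042 ]
coll [ 0.4703 -0.2569  0.012 ]
plate [0.533  0.1947 0.01  ]
plate [0.5813 0.1081 0.01  ]
plate [0.472  0.0488 0.01  ]
[ 0.48478499  0.1168324   0.07644845 -2.60925508] [ 0.1  0.3  0.1  0.5 -0.9 -0.4  0.7  0. ]
[0.45032007 0.09653045 0.14573048] [[-0.7461874   0.50754884 -0.4308115 ]
 [-0.43955018 -0.86162299 -0.25377442]
 [-0.5         0.          0.8660254 ]]
```

View pics/o1.png

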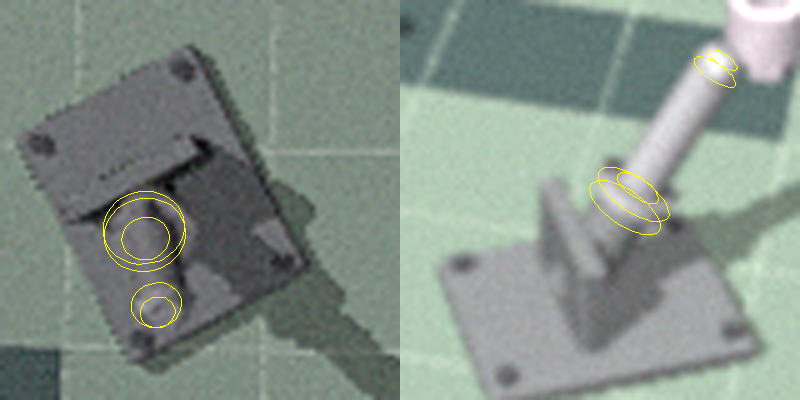

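The overlay fits: seat about (0.485,0.117,0.076), tip about (0.450,0.097,0.146), azimuth about -150°. Next is the move planner, then the approach.

```bash
cat >>h.py <<'E'
from scipy.spatial.transform import Rotation as Ro
A=np.radians(-150.3); SEAT=np.array([.4848,.1168,.0764]); _,F=spin([0,0,0,A,np.radians(30)])
YD=F[:,1]  # tool y
DOWN=np.c_[np.cross(YD,[0,0,-1]),YD,[0,0,-1]]
TILT=np.c_[np.cross(YD,-F[:,2]),YD,-F[:,2]]
def state():
    from cell import ctrl
    s=ctrl.sense(); q=s["tcp_rot"]; return s,s["eef_pos"],Ro.from_quat([*q[1:],q[0]]).as_matrix()
def plan(P,R):
    s,p,M=state()
    print("turn(units)",(Ro.from_matrix(M.T@R).as_rotvec()/.15).round(2),"shift old axes",(M.T@(P-p)/.025).round(2),"new axes",(R.T@(P-p)/.025).round(2))
def inseat():
    s,p,M=state(); f=s["wrist_force"]
    print("t",round(s["time_s"],2),"tcp in seat mm",(F.T@(p-SEAT)*1e3).round(1),"force seat axes",(F.T@f).round(1),"mom",(F.T@s["moment"]).round(2),"w",round(s["gripper_width"]*1e3,1),"axis err deg",np.degrees(Ro.from_matrix(TILT.T@M).as_rotvec()).round(1),"j",s["joints"].round(2))
E
python3 - <<'E'
from h import *
plan(np.array([.4523,-.106,.10]),DOWN)
for u in((256,153),(263,170)): print(ray("top",u,.07))
print(ray("top",(348,189),.004))
E
```

```text
turn(units) [-0.01  0.   -1.19] shift old axes [ 15.65 -18.95   5.24] new axes [ 18.76 -15.87   5.22]
[ 0.72552734 -0.01169168  0.07      ]
[ 0.68400408 -0.0297475   0.07      ]
[ 0.65205228 -0.24404547  0.004     ]
```

arm_command(turn=[[0, 0, -0.6], [0, 0, -0.6], [0, 0, 0], [0, 0, 0], [0, 0, 0]], xyz=[[0, 0, 0], [0, 0, 0], [0.75, -0.63, 0.2], [0.75, -0.63, 0.2], [0.75, -0.63, 0.2]], gripper=[1, 1, 1, 1, 1])

```text
time_s: 0.72
eef_pos: [0.267, -0.6136, 0.2157]
tcp_rot: [-0.0, 0.966, 0.257, -0.0]
wrist_force: [-0.2, -0.4, -1.0]
gripper_width: 0.0854
gripper_force: 0.0
```

arm_command(turn=[[0, 0, 0], [0, 0, 0], [0, 0, 0], [0, 0, 0], [0, 0, 0]], xyz=[[0.75, -0.63, 0.2], [0.75, -0.63, 0.2], [0.75, -0.63, 0.2], [0.75, -0.63, 0.2], [0.75, -0.63, 0.2]], gripper=[1, 1, 1, 1, 1])

```text
time_s: 1.35
eef_pos: [0.3094, -0.4988, 0.1909]
tcp_rot: [-0.0, 0.966, 0.257, -0.0]
wrist_force: [0.6, -0.1, -0.3]
gripper_width: 0.0857
gripper_force: 0.0
```

arm_command(turn=[[0, 0, 0], [0, 0, 0], [0, 0, 0], [0, 0, 0], [0, 0, 0]], xyz=[[0.75, -0.63, 0.2], [0.75, -0.63, 0.2], [0.75, -0.63, 0.2], [0.75, -0.63, 0.2], [0.75, -0.63, 0.2]], gripper=[1, 1, 1, 1, 1])

```text
time_s: 1.98
eef_pos: [0.3516, -0.3839, 0.1659]
tcp_rot: [-0.0, 0.966, 0.257, -0.0]
wrist_force: [0.2, -0.7, -0.1]
gripper_width: 0.0856
gripper_force: 0.0
```

arm_command(turn=[[0, 0, 0], [0, 0, 0], [0, 0, 0], [0, 0, 0], [0, 0, 0]], xyz=[[0.75, -0.63, 0.2], [0.75, -0.63, 0.2], [0.75, -0.63, 0.2], [0.75, -0.63, 0.2], [0.75, -0.63, 0.2]], gripper=[1, 1, 1, 1, 1])

```text
time_s: 2.6
eef_pos: [0.3939, -0.2691, 0.141]
tcp_rot: [-0.0, 0.966, 0.257, -0.0]
wrist_force: [-0.4, 0.3, -0.4]
gripper_width: 0.0857
gripper_force: 0.0
```

arm_command(turn=[[0, 0, 0], [0, 0, 0], [0, 0, 0], [0, 0, 0], [0, 0, 0]], xyz=[[0.75, -0.63, 0.2], [0.75, -0.63, 0.2], [0.75, -0.63, 0.2], [0.75, -0.63, 0.2], [0, 0, 0]], gripper=[1, 1, 1, 1, 1])

```text
time_s: 3.22
eef_pos: [0.4279, -0.1763, 0.1209]
tcp_rot: [-0.0, 0.966, 0.259, -0.0]
wrist_force: [0.5, -0.3, 0.2]
gripper_width: 0.0852
gripper_force: 0.0
```

```bash
python3 - <<'E'
from h import *
plan(np.array([.4523,-.106,.02]),DOWN); s,p,M=state(); print(p,s["joints"].round(2))
E
```

```text
turn(units) [-0.01  0.    0.03] shift old axes [ 2.25 -1.95  4.04] new axes [ 2.24 -1.96  4.03]
[ 0.42794417 -0.17634276  0.1208559 ] [ 0.28  0.48 -0.02  2.29  0.03  0.38 -0.81]
```

arm_command(turn=[[0, 0, 0], [0, 0, 0], [0, 0, 0], [0, 0, 0], [0, 0, 0]], xyz=[[0.75, -0.65, 0.2], [0.75, -0.65, 0.2], [0.74, -0.65, 0.2], [0, 0, 0.86], [0, 0, 0.86]], gripper=[1, 1, 1, 1, 1])

```text
time_s: 3.85
eef_pos: [0.4521, -0.1085, 0.063]
tcp_rot: [0.0, 0.966, 0.257, 0.0]
wrist_force: [-0.5, 0.1, -0.7]
gripper_width: 0.0854
gripper_force: 0.0
```

arm_command(turn=[[0, 0, 0], [0, 0, 0], [0, 0, 0], [0, 0, 0], [0, 0, 0]], xyz=[[0, 0, 0.86], [0, 0, 0.86], [0, 0, 0], [0, 0, 0], [0, 0, 0]], gripper=[1, 1, 1, -1, -1], force=40)

```text
time_s: 4.47
eef_pos: [0.4523, -0.1081, 0.0211]
tcp_rot: [0.0, 0.966, 0.257, 0.001]
wrist_force: [-0.3, -0.2, -0.7]
gripper_width: 0.0517
gripper_force: 0.0
```

arm_command(turn=[[0, 0, 0], [0, 0, 0], [0, 0, 0]], xyz=[[0, 0, 0], [0, 0, 0], [0, 0, 0]], gripper=[-1, -1, -1])

```text
time_s: 4.85
eef_pos: [0.4521, -0.1079, 0.0213]
tcp_rot: [0.0, 0.966, 0.257, 0.001]
wrist_force: [-1.4, 0.8, 9.8]
gripper_width: 0.043
gripper_force: 39.3
```

```bash
python3 - <<'E'
from h import *
from cell import ctrl
s,p,M=state(); print(p,s["gripper_width"],s["gripper_force"])
out=[]
for n,(x,y,w,h) in dict(top=(255,220,80,80),side=(285,190,80,80)).items():
    im=ctrl.grab_frame(n)["img"]; out.append(cv2.resize(im[y:y+h,x:x+w],None,fx=5,fy=5,interpolation=cv2.INTER_CUBIC))
cv2.imwrite("pics/g1.png",np.hstack(out))
E
```

```text
[ 0.45212819 -0.10788203  0.02134412] 0.04299991192238627 39.310978688299656
```

View pics/g1.png

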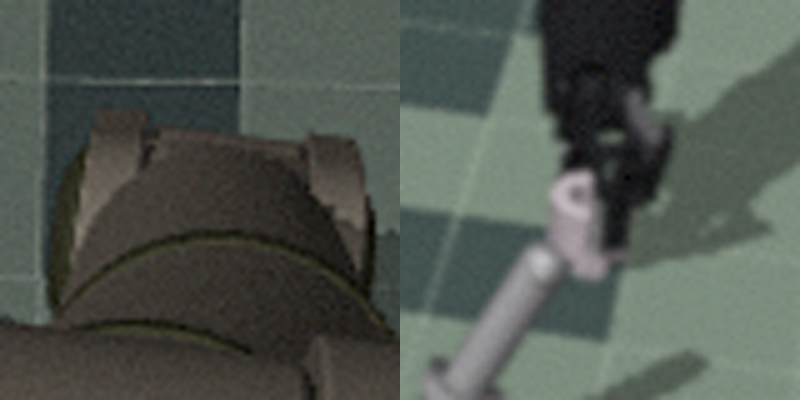

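The bushing is gripped near its top, with its centre at about the TCP height. Next I lift, tilt and carry it.

arm_command(turn=[[0, 0, 0], [0, 0, 0], [0, 0, 0], [0, 0, 0], [0, 0, 0]], xyz=[[0, 0, -0.5], [0, 0, -1], [0, 0, -1], [0, 0, -1], [0, 0, -1]], gripper=[-1, -1, -1, -1, -1])

```text
time_s: 5.58
eef_pos: [0.4517, -0.1078, 0.1345]
tcp_rot: [0.0, 0.966, 0.257, 0.0]
wrist_force: [-0.1, 0.2, -2.0]
gripper_width: 0.043
gripper_force: 41.2
```

arm_command(turn=[[0, 0, 0], [0, 0, 0], [0, 0.9, 0], [0, 0.9, 0], [0, 0.9, 0]], xyz=[[0, 0, -1], [0, 0, -1], [0, 0, -1], [0, 0, 0], [0, 0, 0]], gripper=[-1, -1, -1, -1, -1])

```text
time_s: 6.2
eef_pos: [0.4516, -0.1058, 0.2077]
tcp_rot: [-0.048, 0.95, 0.254, 0.174]
wrist_force: [0.9, 0.7, -3.1]
gripper_width: 0.0432
gripper_force: 41.2
```

arm_command(turn=[[0, 0.79, 0], [0, 0, 0], [0, 0, 0]], xyz=[[0, 0, 0], [0, 0, 0], [0, 0, 0]], gripper=[-1, -1, -1])

```text
time_s: 6.58
eef_pos: [0.4531, -0.1047, 0.2048]
tcp_rot: [-0.061, 0.943, 0.253, 0.208]
wrist_force: [-0.3, -0.5, -0.8]
gripper_width: 0.0431
gripper_force: 41.2
```

```bash
python3 - <<'E'
from h import *
inseat(); plan(SEAT+.12*F[:,2],TILT)
E
```

```text
t 6.58 tcp in seat mm [ 54.7 176.7 179.9] force seat axes [ 0.9  0.3 -0.4] mom [ 0.05 -0.46  0.07] w 43.1 axis err deg [ 0.7 -5.  -0.1] j [ 0.83  0.35 -0.63  2.38 -0.59  0.2  -0.22]
turn(units) [-0.09  0.58  0.01] shift old axes [ 2.41 -7.03  2.28] new axes [ 2.19 -7.07  2.39]
```

arm_command(turn=[[0, 0, 0], [0, 0, 0], [0, 0, 0], [0, 0, 0], [0, 0, 0]], xyz=[[0.2, -0.95, 0], [0.2, -0.95, 0], [0.2, -0.95, 0], [0.2, -0.95, 0], [0.2, -0.95, 0]], gripper=[-1, -1, -1, -1, -1])

```text
time_s: 7.2
eef_pos: [0.4117, 0.012, 0.2178]
tcp_rot: [-0.062, 0.942, 0.257, 0.207]
wrist_force: [5.1, 4.7, 2.4]
gripper_width: 0.0435
gripper_force: 41.2
```

arm_command(turn=[[0, 0, 0], [0, 0, 0], [0, 0.5, 0], [0, 0.1, 0], [0, 0, 0]], xyz=[[0.7, -0.95, 0], [0.7, -0.95, 0], [0, -0.3, 0], [0, 0, 0], [0, 0, 0]], gripper=[-1, -1, -1, -1, -1])

```text
time_s: 7.82
eef_pos: [0.4144, 0.068, 0.247]
tcp_rot: [-0.073, 0.937, 0.254, 0.23]
wrist_force: [-0.8, -0.3, -1.8]
gripper_width: 0.043
gripper_force: 41.3
```

```bash
python3 - <<'E'
from h import *
inseat(); plan(SEAT+.12*F[:,2],TILT)
E
```

```text
t 7.83 tcp in seat mm [-11.4   7.5 190.4] force seat axes [ 1.6 -0.2 -1.1] mom [-0.   -0.61  0.01] w 43.0 axis err deg [ 1.5 -2.1 -0.3] j [ 0.4   0.15 -0.61  2.51 -1.04  0.11 -0.21]
turn(units) [-0.17  0.25  0.04] shift old axes [-0.35 -0.23  2.84] new axes [-0.46 -0.3   2.82]
```

Joints 5 and 6 are at their limits (j5 -1.04, j6 0.11), so the wrist probably needs the flipped configuration. I'll identify the kinematics from the recorded states to plan that.

```bash
cat >k.py <<'E'
import numpy as np, itertools
from h import *
from scipy.optimize import least_squares
D=[([1.15428849,.60006063,-.00251743,1.60007832,.00181653,.94290563,-.07980944],[.2414676,-.68314097,.23048234],[-.0007,.9856,.1691,-.0002]),
([.28,.48,-.02,2.29,.03,.38,-.81],[.42794,-.17634,.12086],[0,.966,.259,0]),
([.83,.35,-.63,2.38,-.59,.2,-.22],[.4531,-.1047,.2048],[-.061,.943,.253,.208]),
([.4,.15,-.61,2.51,-1.04,.11,-.21],[.4144,.068,.247],[-.073,.937,.254,.23])]
def fk(j,L,sg):
    # L: offsets 7x? simple: per-link translation (x,y,z) selected
    h,ox,oy,up,ex,fo,wx,to,psi,ex2,ey=L
    R=np.eye(3);p=np.array([0,0,h]);
    z=lambda a:Ro.from_rotvec([0,0,a]).as_matrix(); y=lambda a:Ro.from_rotvec([0,a,0]).as_matrix()
    R=R@z(sg[0]*j[0]); p=p+R@[ox,oy,0]; R=R@y(j[1]); R=R@z(sg[1]*j[2]); p=p+R@[ex,ey,up]
    R=R@y(j[3]); p=p+R@[ex2,0,fo]; R=R@z(sg[2]*j[4]);R=R@y(j[5]); p=p+R@[wx,0,0]; R=R@z(sg[3]*j[6]); p=p+R@[0,0,to]
    return p,R@z(psi)
def res(L,sg):
    r=[]
    for i,(j,p,q) in enumerate(D):
        P,R=fk(j,L,sg); Q=Ro.from_quat([*q[1:],q[0]]).as_matrix()
        r+=[*(P-p)*10,*Ro.from_matrix(R.T@Q).as_rotvec()*2]
    return np.r_[r,(np.array(L)-L0)*.05*(np.arange(11)!=8)]
L0=np.array([.35,0,-.05,.42,0,.4,0,.3,0,0,0])
def fit():
    best=None
    for sg in itertools.product([1,-1],repeat=4):
        for ps in(0,np.pi/2,np.pi,-np.pi/2):
            L=L0.copy();L[8]=ps; s=least_squares(res,L,args=(sg,))
            if best is None or s.cost<best[0]: best=(s.cost,sg,s.x)
    return best
E
python3 - <<'E'
from k import *
c,sg,L=fit(); print(c,sg,L.round(3)); 
for j,p,q in D:
    P,R=fk(j,L,sg); print((P-p).round(4),Ro.from_matrix(R.T@Ro.from_quat([*q[1:],q[0]]).as_matrix()).as_rotvec().round(3))
E
```

```text
0.0005666357923495471 (-1, -1, -1, -1) [ 2.910e-01  1.000e-03 -3.300e-02  6.190e-01  2.000e-02  4.450e-01
  3.000e-03  2.950e-01  1.572e+00  2.000e-03 -2.400e-02]
[-0.0001 -0.0001  0.0004] [ 0.     0.    -0.001]
[-0.0003  0.0008 -0.0018] [-0.004  0.007  0.002]
[-0.0005 -0.0007  0.0003] [-0.003 -0.002  0.   ]
[0.0004 0.0002 0.0011] [-0.003  0.001 -0.001]
```

```bash
python3 - <<'E'
from k import *
c,sg,L=fit(); np.savez("kin.npz",sg=sg,L=L)
lo=np.array([-2.57,-.35,-1.29,.11,-1.05,.11,-2.63])+.03;hi=np.array([2.57,1.97,1.29,2.56,4.19,1.86,2.63])-.03
rng=np.random.default_rng(0)
for yaw in (0,180):
  for zz in(.13,.021):
    T=TILT@Ro.from_euler("z",yaw,degrees=True).as_matrix(); P0=SEAT+zz*F[:,2]; sol=[]
    for k in range(40):
        def f(j):
            P,R=fk(j,L,sg); return np.r_[(P-P0)*10,Ro.from_matrix(R.T@T).as_rotvec(),.003*(j[2])]
        s=least_squares(f,rng.uniform(lo,hi),bounds=(lo,hi),max_nfev=60)
        if np.abs(s.fun[:6]).max()<3e-3: sol.append(s.x.round(2))
    if sol: print(yaw,zz,len(sol)); print(np.unique(np.round(sol,1),axis=0))
E
```

```text
180 0.021 26
[[ 0.6  0.9 -1.2  2.5  2.1  0.8 -0.2]]
```

```bash
cat > scan.py <<'E'
from k import *
d=np.load("kin.npz"); sg=d["sg"];L=d["L"]
lo=np.array([-2.57,-.35,-1.29,.11,-1.05,.11,-2.63])+.01;hi=np.array([2.57,1.97,1.29,2.56,4.19,1.86,2.63])-.01
rng=np.random.default_rng(0)
def ik(P0,T,starts,w=.003):
    out=[]
    for j0 in starts:
        def f(j):
            P,R=fk(j,L,sg); return np.r_[(P-P0)*10,Ro.from_matrix(R.T@T).as_rotvec(),w*j[2]]
        s=least_squares(f,np.clip(j0,lo+1e-3,hi-1e-3),bounds=(lo,hi),max_nfev=50); e=np.abs(s.fun[:6]).max(); out.append((e,s.x))
    return out
E
timeout 500 python3 - <<'E'
from scan import *
for yaw in range(0,360,30):
  T=TILT@Ro.from_euler("z",yaw,degrees=True).as_matrix(); r=[]
  for zz in(.12,.07,.021):
    best=[x for e,x in ik(SEAT+zz*F[:,2],T,[[.5,.4,u,2.4,v,.4,w] for u in(-1,1) for v in(-.9,1.6,3.8) for w in(-1.5,1.5)]) if e<2e-3]
    r.append([tuple(x) for x in np.unique(np.round(best,1),axis=0)[:2]] if best else None)
  print(yaw,r)
E
```

```text
0 [None, None, [(np.float64(0.3), np.float64(0.7), np.float64(-0.8), np.float64(2.5), np.float64(2.5), np.float64(0.6), np.float64(2.5)), (np.float64(0.3), np.float64(0.7), np.float64(-0.8), np.float64(2.6), np.float64(2.5), np.float64(0.6), np.float64(2.5))]]
30 [None, None, [(np.float64(0.3), np.float64(0.7), np.float64(-0.8), np.float64(2.5), np.float64(2.5), np.float64(0.6), np.float64(1.9)), (np.float64(0.3), np.float64(0.7), np.float64(-0.8), np.float64(2.6), np.float64(2.5), np.float64(0.6), np.float64(1.9))]]
60 [None, None, [(np.float64(0.3), np.float64(0.7), np.float64(-0.8), np.float64(2.5), np.float64(2.5), np.float64(0.6), np.float64(1.4))]]
90 [None, None, [(np.float64(0.3), np.float64(0.7), np.float64(-0.8), np.float64(2.5), np.float64(2.5), np.float64(0.6), np.float64(0.9)), (np.float64(0.3), np.float64(0.7), np.float64(-0.8), np.float64(2.6), np.float64(2.5), np.float64(0.6), np.float64(0.9))]]
120 [None, None, [(np.float64(0.3), np.float64(0.7), np.float64(-0.8), np.float64(2.5), np.float64(2.5), np.float64(0.6), np.float64(0.4)), (np.float64(0.3), np.float64(0.7), 
[... 877 characters left out ...]
2))]]
240 [None, None, [(np.float64(0.3), np.float64(0.7), np.float64(-0.8), np.float64(2.5), np.float64(2.4), np.float64(0.6), np.float64(-1.6)), (np.float64(0.3), np.float64(0.7), np.float64(-0.8), np.float64(2.5), np.float64(2.5), np.float64(0.6), np.float64(-1.7))]]
270 [None, None, [(np.float64(0.3), np.float64(0.7), np.float64(-0.8), np.float64(2.5), np.float64(2.5), np.float64(0.6), np.float64(-2.3)), (np.float64(0.3), np.float64(0.7), np.float64(-0.8), np.float64(2.5), np.float64(2.5), np.float64(0.6), np.float64(-2.2))]]
300 [None, None, [(np.float64(0.4), np.float64(0.7), np.float64(-0.9), np.float64(2.5), np.float64(2.4), np.float64(0.6), np.float64(-2.6))]]
330 [None, None, None]
```

The arm can't hold the tool fully along the shaft at the tip, because j4 and j6 are limited. A ring can instead be gripped with the tool tilted about the closing axis, so I'll scan which tool tilt at the spindle is feasible.

```bash
cat >> scan.py <<'E'
def tool(th,phi,hg,back=.022):  # th deg: tool tilt away from shaft axis (towards vertical), phi deg about shaft, grasp point height
    R=Ro.from_rotvec(np.radians(phi)*F[:,2]).as_matrix()@TILT@Ro.from_euler("y",-th,degrees=True).as_matrix()
    return SEAT+hg*F[:,2]+back*R[:,2],R
E
timeout 550 python3 - <<'E'
from scan import *
lo+=.04;hi-=.04
st=[[.4,.3,u,2.4,v,.4,-.2] for u in(-.5,.5) for v in(-.5,.5)]
for th in(10,15,20,25,30):
  print(th,[(hg,phi) for hg in(.13,.07,.035) for phi in(-50,-25,0,25,50) if min(e for e,_ in ik(*tool(th,phi,hg),st))<2e-3])
for th in (15,20,25,30):
  R=DOWN@Ro.from_euler("y",-th,degrees=True).as_matrix()
  for P in([.5,-.1,.034],[.6128,-.1564,.01],[.4703,-.2569,.01]): print(th,P,min(((e,x.round(2)) for e,x in ik(np.array(P)+.022*R[:,2],R,st)),key=lambda a:a[0]))
E
```

```text
10 [(0.13, 25), (0.07, 50), (0.035, 50)]
15 [(0.13, -50), (0.13, -25), (0.13, 0), (0.13, 25), (0.13, 50), (0.07, 25), (0.07, 50), (0.035, 50)]
20 [(0.13, -50), (0.13, -25), (0.13, 0), (0.13, 25), (0.13, 50), (0.07, -50), (0.07, -25), (0.07, 0), (0.07, 25), (0.07, 50), (0.035, -25), (0.035, 0), (0.035, 25), (0.035, 50)]
25 [(0.13, -50), (0.13, -25), (0.13, 0), (0.13, 25), (0.13, 50), (0.07, -50), (0.07, -25), (0.07, 0), (0.07, 25), (0.07, 50), (0.035, -50), (0.035, -25), (0.035, 0), (0.035, 25), (0.035, 50)]
30 [(0.13, -50), (0.13, -25), (0.13, 0), (0.13, 25), (0.13, 50), (0.07, -50), (0.07, -25), (0.07, 0), (0.07, 25), (0.07, 50), (0.035, -50), (0.035, -25), (0.035, 0), (0.035, 25), (0.035, 50)]
15 [0.5, -0.1, 0.034] (np.float64(5.003787701407525e-06), array([ 0.04,  0.76, -0.04,  2.09,  0.32,  0.54, -1.33]))
15 [0.6128, -0.1564, 0.01] (np.float64(9.352068957024784e-06), array([ 0.18,  0.88, -0.13,  1.8 ,  0.38,  0.73, -1.28]))
15 [0.4703, -0.2569, 0.01] (np.float64(5.586349089425902e-06), array([ 0.34,  0.81, -0.07,  2.07,  0.51,  0.51, -1.23]))
20 [0.5, -0.1, 0.034] (np.float64(1.1
[... 338 characters left out ...]
034] (np.float64(6.083822334801425e-10), array([-0.02,  0.81, -0.  ,  2.01,  0.3 ,  0.74, -1.34]))
25 [0.6128, -0.1564, 0.01] (np.float64(2.1652492523394073e-05), array([ 0.08,  0.92, -0.04,  1.71,  0.33,  0.91, -1.26]))
25 [0.4703, -0.2569, 0.01] (np.float64(1.8318679906315083e-13), array([ 0.24,  0.85, -0.  ,  2.  ,  0.48,  0.67, -1.25]))
30 [0.5, -0.1, 0.034] (np.float64(9.90076354234759e-10), array([-0.04,  0.84, -0.  ,  1.97,  0.31,  0.84, -1.36]))
30 [0.6128, -0.1564, 0.01] (np.float64(1.6576015383629183e-05), array([ 0.07,  0.95, -0.04,  1.67,  0.35,  1.01, -1.28]))
30 [0.4703, -0.2569, 0.01] (np.float64(2.134958876354176e-12), array([ 0.22,  0.88, -0.  ,  1.97,  0.5 ,  0.77, -1.28]))
```

θ=25° works everywhere, so I'll put the bushing back down upright at (0.50,-0.10) and regrip it tilted.

```bash
python3 - <<'E'
from h import *
plan(np.array([.5,-.1,.09]),DOWN)
E
```

```text
turn(units) [-0.16 -3.24  0.08] shift old axes [-3.29  7.65  5.2 ] new axes [-0.35  7.54  6.28]
```

arm_command(turn=[[0, 0, 0], [-0.03, -0.65, 0.02], [-0.03, -0.65, 0.02], [-0.03, -0.65, 0.02], [-0.03, -0.65, 0.02]], xyz=[[0, 0.94, 0], [0, 0.94, 0], [0, 0.94, 0], [0, 0.94, 0], [0, 0.94, 0]], gripper=[-1, -1, -1, -1, -1])

```text
time_s: 8.45
eef_pos: [0.4685, -0.0175, 0.2437]
tcp_rot: [-0.031, 0.963, 0.256, 0.08]
wrist_force: [1.1, 0.9, -2.0]
gripper_width: 0.0433
gripper_force: 41.3
```

arm_command(turn=[[-0.03, -0.64, 0.02], [0, 0, 0], [0, 0, 0], [0, 0, 0], [0, 0, 0]], xyz=[[0, 0.94, 0], [0, 0.94, 0], [0, 0.94, 0.3], [0, 0, 1], [0, 0, 1]], gripper=[-1, -1, -1, -1, -1])

```text
time_s: 9.07
eef_pos: [0.5071, -0.0751, 0.1843]
tcp_rot: [-0.017, 0.966, 0.255, 0.036]
wrist_force: [-0.4, -0.7, -2.3]
gripper_width: 0.0431
gripper_force: 41.3
```

arm_command(turn=[[0, 0, 0], [0, 0, 0], [0, 0, 0], [0, 0, 0], [0, 0, 0]], xyz=[[0, 0, 1], [0, 0, 1], [0, 0, 1], [0, 0, 0], [0, 0, 0]], gripper=[-1, -1, -1, -1, -1])

```text
time_s: 9.7
eef_pos: [0.5117, -0.0712, 0.1107]
tcp_rot: [-0.017, 0.966, 0.256, 0.036]
wrist_force: [0.1, -1.2, -0.7]
gripper_width: 0.043
gripper_force: 41.3
```

```bash
python3 - <<'E'
from h import *
s,p,M=state(); print(p,s["time_s"],s["joints"].round(2)); plan(np.array([.5,-.1,.0215]),DOWN)
E
```

```text
[ 0.51169009 -0.07122716  0.11067263] 9.7 [ 0.01  0.53  0.08  2.22 -0.28  0.35 -0.72]
turn(units) [-0.1  -0.52 -0.  ] shift old axes [-1.25  0.82  3.47] new axes [-0.98  0.77  3.57]
```

arm_command(turn=[[-0.1, -0.52, 0], [0, 0, 0], [0, 0, 0], [0, 0, 0], [0, 0, 0]], xyz=[[0, 0.4, 0], [0, 0.4, 0.8], [0, 0, 1], [0, 0, 1], [0, 0, 0.5]], gripper=[-1, -1, -1, -1, -1])

```text
time_s: 10.32
eef_pos: [0.5217, -0.0886, 0.0274]
tcp_rot: [0.0, 0.967, 0.256, 0.0]
wrist_force: [-1.0, -0.4, -1.2]
gripper_width: 0.043
gripper_force: 41.3
```

arm_command(turn=[[0, 0, 0], [0, 0, 0]], xyz=[[0, 0, 0.15], [0, 0, 0]], gripper=[-1, -1])

```text
time_s: 10.58
eef_pos: [0.5218, -0.0887, 0.0242]
tcp_rot: [0.0, 0.967, 0.257, 0.0]
wrist_force: [-0.6, -0.6, -1.2]
gripper_width: 0.0431
gripper_force: 41.3
```

arm_command(turn=[[0, 0, 0], [0, 0, 0]], xyz=[[0, 0, 0.1], [0, 0, 0]], gripper=[-1, -1])

```text
time_s: 10.82
eef_pos: [0.5217, -0.0886, 0.0214]
tcp_rot: [0.0, 0.967, 0.257, 0.0]
wrist_force: [1.5, -0.0, -0.5]
gripper_width: 0.0432
gripper_force: 41.3
```

arm_command(turn=[[0, 0, 0], [0, 0, 0], [0, 0, 0], [0, 0, 0]], xyz=[[0, 0, 0.04], [0, 0, 0], [0, 0, 0], [0, 0, -0.3]], gripper=[-1, 0.6, 0.6, 0.6])

```text
time_s: 11.32
eef_pos: [0.5211, -0.0886, 0.0275]
tcp_rot: [-0.0, 0.967, 0.257, -0.001]
wrist_force: [0.9, 0.4, -0.1]
gripper_width: 0.0681
gripper_force: 0.0
```

```bash
python3 - <<'E'
from scan import *
s,p,M=state(); print(p,s["gripper_width"],s["wrist_force"])
R=DOWN@Ro.from_euler("y",-25,degrees=True).as_matrix()
plan(np.array([.5222,-.0883,.034])+.022*R[:,2],R)
E
```

```text
[ 0.52114825 -0.08862365  0.02746782] 0.06812435795286556 [ 0.88046712  0.42599971 -0.12645157]
turn(units) [-0.  -2.9  0. ] shift old axes [-0.33  0.01  0.54] new axes [-0.07  0.01  0.63]
```

arm_command(turn=[[0, -0.73, 0], [0, -0.73, 0], [0, -0.72, 0], [0, -0.72, 0], [0, 0, 0]], xyz=[[0, 0, 0], [0, 0, 0], [0, 0, 0], [0, 0, 0.3], [-0.07, 0, 0.33]], gripper=[0.6, 0.6, 0.6, 0.6, 0.6])

```text
time_s: 11.95
eef_pos: [0.5162, -0.0907, 0.0126]
tcp_rot: [0.056, 0.943, 0.252, -0.208]
wrist_force: [-0.7, 0.7, 0.4]
gripper_width: 0.0685
gripper_force: 0.0
```

arm_command(turn=[[0, 0, 0], [0, 0, 0], [0, 0, 0], [0, 0, 0]], xyz=[[0, 0, 0], [0, 0, 0], [0, 0, 0], [0, 0, 0]], gripper=[0.6, -1, -1, -1], force=50)

```text
time_s: 12.45
eef_pos: [0.5146, -0.093, 0.0148]
tcp_rot: [0.055, 0.944, 0.25, -0.209]
wrist_force: [-1.1, -0.3, 7.0]
gripper_width: 0.0431
gripper_force: 51.1
```

```bash
python3 - <<'E'
from scan import *
from cell import ctrl
s,p,M=state(); print(p,s["gripper_width"],s["gripper_force"],s["wrist_force"])
R=DOWN@Ro.from_euler("y",-25,degrees=True).as_matrix(); print(np.degrees(Ro.from_matrix(R.T@M).as_rotvec()).round(1), (R.T@(p-[.5217,-.0886,.021])).round(4))
u=proj("side",p).astype(int); x,y=u-40
im=ctrl.grab_frame("side")["img"][y:y+80,x:x+80]; cv2.imwrite("pics/g2.png",cv2.resize(im,None,fx=6,fy=6,interpolation=cv2.INTER_CUBIC))
E
```

```text
[ 0.51455885 -0.09301919  0.01475214] 0.04306163098883439 51.10113602131605 [-1.12563817 -0.33625277  7.02597269]
[0.  0.1 0. ] [-0.005   0.0003  0.0092]
```

View pics/g2.png

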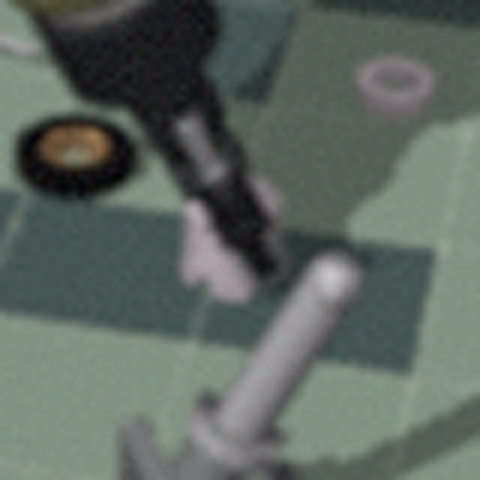

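The picture shows the bushing standing and clasped near its top, with one notch facing the side camera. I'll lift it and carry it to a hover above the tip.

```bash
cat >>scan.py <<'E'
def tgt(h,phi,c,th=25,dx=0,dy=0):
    _,R=tool(th,phi,0); return SEAT+F@[dx,dy,h]-R@c,R
def now(c,th=25):
    s,p,M=state(); b=F.T@(p+M@c-SEAT)*1e3; ax=M@Ro.from_euler("y",th,degrees=True).as_matrix()
    e=TILT.T@ax; f=s["wrist_force"]
    print("t",round(s["time_s"],2),"part in seat mm",b.round(1),"force",(F.T@f).round(1),"mom",(F.T@s["moment"]).round(2),"w",round(s["gripper_width"]*1e3,1),"tilt/phi deg",np.degrees(Ro.from_matrix(e).as_rotvec()).round(1),"j",s["joints"].round(2))
cb=np.array([.005,0,-.0092])
E
python3 - <<'E'
from scan import *
plan(*tgt(.125,0,cb)); now(cb)
s,p,M=state(); print(M.T@[0,0,1])
E
```

```text
turn(units) [-0.    3.48 -0.  ] shift old axes [-2.29 -7.88 -6.  ] new axes [ 1.01 -7.88 -6.35]
t 12.5 part in seat mm [ 88.1 197.  -13.2] force [-2.5 -0.2  6.3] mom [-0.05 -0.31 -0.09] w 43.1 tilt/phi deg [  0.  -29.9   0. ] j [-0.31  0.87  0.4   1.97 -0.13  0.73 -0.92]
[-4.21380008e-01 -2.41146113e-04 -9.06884133e-01]
```

arm_command(turn=[[0, 0, 0], [0, 0, 0], [0, 0, 0], [0, 0, 0], [0, 0, 0]], xyz=[[0, 0, -0.5], [0, 0, -1], [0, 0, -1], [0, 0, -1], [0, 0, -1]], gripper=[-1, -1, -1, -1, -1])

```text
time_s: 13.12
eef_pos: [0.5568, -0.0684, 0.1172]
tcp_rot: [0.055, 0.944, 0.251, -0.208]
wrist_force: [-0.4, 0.2, -2.4]
gripper_width: 0.0435
gripper_force: 51.1
```

arm_command(turn=[[0, 0.7, 0], [0, 0.7, 0], [0, 0.7, 0], [0, 0.7, 0], [0, 0.69, 0]], xyz=[[0, 0, -1], [0, 0, -1], [0, 0, 0], [0, 0, 0], [0, 0, 0]], gripper=[-1, -1, -1, -1, -1])

```text
time_s: 13.75
eef_pos: [0.5727, -0.0595, 0.1633]
tcp_rot: [-0.011, 0.965, 0.256, 0.045]
wrist_force: [0.8, 0.5, -1.5]
gripper_width: 0.0436
gripper_force: 51.1
```

```bash
python3 - <<'E'
from scan import *
plan(*tgt(.125,0,cb)); now(cb)
E
```

```text
turn(units) [ 0.01 -0.04  0.01] shift old axes [-2.17 -7.87 -0.68] new axes [-2.18 -7.87 -0.66]
t 13.75 part in seat mm [-42.3 196.7  87.1] force [-0.1 -0.  -1.7] mom [-0.01 -0.09 -0.04] w 43.6 tilt/phi deg [-0.   0.3 -0.1] j [-0.14  0.5   0.25  2.08 -0.34  0.53 -0.69]
```

arm_command(turn=[[0, 0, 0], [0, 0, 0], [0, 0, 0], [0, 0, 0], [0, 0, 0]], xyz=[[0, -0.9, -0.4], [0, -0.9, -0.4], [-0.2, -0.96, 0], [-0.2, -0.96, 0], [-0.2, -0.96, 0]], gripper=[-1, -1, -1, -1, -1])

```text
time_s: 14.38
eef_pos: [0.4994, 0.0343, 0.1815]
tcp_rot: [-0.012, 0.966, 0.256, 0.043]
wrist_force: [0.5, 0.1, -0.7]
gripper_width: 0.0433
gripper_force: 51.2
```

arm_command(turn=[[0, 0, 0], [0, 0, 0], [0, 0, 0], [0, 0, 0], [0, 0, 0]], xyz=[[-0.3, -0.95, 0], [-0.4, -0.9, 0], [-0.44, -0.9, 0], [-0.44, -0.44, 0.1], [0, 0, 0]], gripper=[-1, -1, -1, -1, -1])

```text
time_s: 15.0
eef_pos: [0.4255, 0.0836, 0.1749]
tcp_rot: [-0.012, 0.965, 0.257, 0.042]
wrist_force: [1.0, 0.4, -1.4]
gripper_width: 0.0434
gripper_force: 51.2
```

```bash
python3 - <<'E'
from scan import *
from cell import ctrl
now(cb);plan(*tgt(.105,0,cb))
out=[]
im0=ctrl.grab_frame("side")["img"]; x,y=270,190; im=cv2.resize(im0[y:y+70,x:x+70],None,fx=8,fy=8,interpolation=cv2.INTER_CUBIC)
s,p,M=state(); o=p+M@cb; ax=M@Ro.from_euler("y",25,degrees=True).as_matrix(); G=np.c_[-ax[:,0],ax[:,1],-ax[:,2]]
for oo,Fm,l in((SEAT,F,((7.5,80),(11,73),(11,8),(19,0))),(o,G,((22,21),(22,-21),(12.2,-21)))):
  for r,h in l:
    q=(proj("side",circ(oo,Fm,r/1e3,h/1e3))-(x,y)+.5)*8-.5; cv2.polylines(im,[q.round().astype(int)],True,(0,255,255),1)
cv2.imwrite("pics/h1.png",im)
E
```

```text
t 15.0 part in seat mm [  1.2  -0.5 125.5] force [-0.3  0.2 -1.7] mom [ 0.02 -0.15  0.02] w 43.4 tilt/phi deg [ 0.1  0.  -0. ] j [-0.54  0.34  0.3   2.37 -0.33  0.38 -1.01]
turn(units) [-0.01 -0.    0.01] shift old axes [0.39 0.02 0.72] new axes [0.39 0.02 0.72]
```

View pics/h1.png

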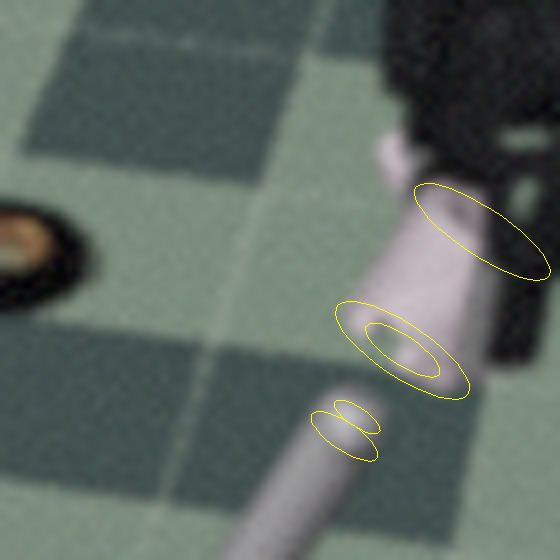

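The picture shows the bushing bore, near pixel (390,348) of the crop, roughly on the extended shaft axis above the tip at (352,390). I'll descend gently and go by feel.

arm_command(turn=[[0, 0, 0], [0, 0, 0], [0, 0, 0]], xyz=[[0.2, 0.02, 0.36], [0.19, 0, 0.36], [0, 0, 0]], gripper=[-1, -1, -1])

```text
time_s: 15.42
eef_pos: [0.4369, 0.0887, 0.1567]
tcp_rot: [-0.011, 0.966, 0.256, 0.042]
wrist_force: [0.2, -0.1, -1.8]
gripper_width: 0.0434
gripper_force: 51.2
```

arm_command(turn=[[0, 0, 0], [0, 0, 0], [0, 0, 0]], xyz=[[0.05, 0, 0.11], [0.05, 0, 0.11], [0, 0, 0]], gripper=[-1, -1, -1])

```text
time_s: 15.8
eef_pos: [0.439, 0.0901, 0.1523]
tcp_rot: [-0.011, 0.966, 0.256, 0.042]
wrist_force: [-0.4, -1.4, -0.8]
gripper_width: 0.0434
gripper_force: 51.2
```

```bash
python3 - <<'E'
from scan import *
now(cb)
E
```

```text
t 15.8 part in seat mm [-0.4  0.5 98.5] force [ 1.3  1.  -0.2] mom [ 0.15 -0.19  0.04] w 43.4 tilt/phi deg [ 0.  0. -0.] j [-0.5   0.39  0.25  2.36 -0.37  0.33 -0.98]
```

arm_command(turn=[[0, 0, 0], [0, 0, 0], [0, 0, 0]], xyz=[[0.05, 0, 0.11], [0, 0, 0], [0, 0, 0]], gripper=[-1, -1, -1])

```text
time_s: 16.18
eef_pos: [0.4402, 0.0899, 0.1498]
tcp_rot: [-0.011, 0.966, 0.256, 0.043]
wrist_force: [-0.5, -6.0, 0.7]
gripper_width: 0.0432
gripper_force: 51.4
```

```bash
python3 - <<'E'
from scan import *
now(cb)
E
```

```text
t 16.18 part in seat mm [ 0.   1.3 95.8] force [2.6 5.  2.3] mom [ 1.11 -0.76  0.41] w 43.2 tilt/phi deg [-0.1  0.   0. ] j [-0.5   0.4   0.25  2.36 -0.37  0.33 -0.98]
```

arm_command(turn=[[0, 0, 0], [0, 0, 0]], xyz=[[0.05, 0, 0.11], [0, 0, 0]], gripper=[-1, -1])

```text
time_s: 16.42
eef_pos: [0.4417, 0.0903, 0.147]
tcp_rot: [-0.011, 0.966, 0.255, 0.043]
wrist_force: [1.4, -6.4, -3.6]
gripper_width: 0.0432
gripper_force: 52.0
```

```bash
python3 - <<'E'
from scan import *
now(cb)
E
```

```text
t 16.43 part in seat mm [ 0.   1.7 92.7] force [ 3.5  6.2 -2.2] mom [ 1.47 -0.73  0.58] w 43.2 tilt/phi deg [-0.1  0.   0. ] j [-0.5   0.41  0.24  2.36 -0.38  0.32 -0.98]
```

arm_command(turn=[[0, 0, 0], [0, 0, 0], [0, 0, 0]], xyz=[[-0.025, 0.06, 0.012], [0.05, 0, 0.11], [0, 0, 0]], gripper=[-1, -1, -1])

```text
time_s: 16.8
eef_pos: [0.4434, 0.0908, 0.144]
tcp_rot: [-0.011, 0.966, 0.256, 0.043]
wrist_force: [1.4, -4.5, -3.4]
gripper_width: 0.0432
gripper_force: 51.9
```

```bash
python3 - <<'E'
from scan import *
now(cb)
E
```

```text
t 16.8 part in seat mm [ 0.1  2.1 89.2] force [ 2.5  4.6 -2.4] mom [ 0.83 -0.23  0.34] w 43.2 tilt/phi deg [ 0.   0.1 -0. ] j [-0.49  0.41  0.24  2.36 -0.38  0.31 -0.97]
```

arm_command(turn=[[0, 0, 0], [0, 0, 0], [0, 0, 0]], xyz=[[-0.015, 0.05, 0.007], [0.06, 0, 0.13], [0, 0, 0]], gripper=[-1, -1, -1])

```text
time_s: 17.18
eef_pos: [0.4448, 0.0909, 0.1406]
tcp_rot: [-0.012, 0.966, 0.257, 0.042]
wrist_force: [0.4, -0.3, -4.3]
gripper_width: 0.0432
gripper_force: 52.0
```

```bash
python3 - <<'E'
from scan import *
now(cb)
E
```

```text
t 17.18 part in seat mm [ 0.7  2.7 85.6] force [ 2.   0.5 -3.9] mom [ 0.15 -0.09  0.09] w 43.2 tilt/phi deg [ 0.1  0.  -0. ] j [-0.48  0.42  0.23  2.36 -0.39  0.31 -0.96]
```

arm_command(turn=[[0, 0, 0], [0, 0, 0]], xyz=[[0.06, 0.02, 0.13], [0, 0, 0]], gripper=[-1, -1])

```text
time_s: 17.42
eef_pos: [0.4465, 0.0912, 0.1374]
tcp_rot: [-0.012, 0.966, 0.257, 0.042]
wrist_force: [-0.2, 0.9, -4.3]
gripper_width: 0.0431
gripper_force: 52.0
```

```bash
python3 - <<'E'
from scan import *
now(cb)
E
```

```text
t 17.43 part in seat mm [ 0.8  3.3 82. ] force [ 1.9 -0.9 -3.9] mom [-0.16 -0.15 -0.06] w 43.1 tilt/phi deg [ 0.1  0.  -0. ] j [-0.47  0.43  0.22  2.36 -0.39  0.3  -0.96]
```

arm_command(turn=[[0, 0, 0], [0, 0, 0], [0, 0, 0]], xyz=[[0.07, -0.01, 0.16], [0.07, 0, 0.16], [0, 0, 0]], gripper=[-1, -1, -1])

```text
time_s: 17.8
eef_pos: [0.4505, 0.0935, 0.1297]
tcp_rot: [-0.011, 0.966, 0.256, 0.043]
wrist_force: [0.4, 1.0, -4.2]
gripper_width: 0.0437
gripper_force: 52.0
```

```bash
python3 - <<'E'
from scan import *
now(cb)
E
```

```text
t 17.8 part in seat mm [ 0.8  3.3 73.1] force [ 1.4 -0.7 -4. ] mom [-0.04 -0.03 -0.04] w 43.7 tilt/phi deg [ 0.  0. -0.] j [-0.46  0.45  0.2   2.36 -0.4   0.28 -0.95]
```

arm_command(turn=[[0, 0, 0], [0, 0, 0], [0, 0, 0]], xyz=[[0.07, 0, 0.16], [0.07, 0, 0.16], [0, 0, 0]], gripper=[-1, -1, -1])

```text
time_s: 18.18
eef_pos: [0.4542, 0.0955, 0.1221]
tcp_rot: [-0.011, 0.966, 0.256, 0.043]
wrist_force: [0.9, 0.6, -4.6]
gripper_width: 0.0434
gripper_force: 52.0
```

```bash
python3 - <<'E'
from scan import *
now(cb)
E
```

```text
t 18.18 part in seat mm [ 0.9  3.3 64.3] force [ 1.3 -0.1 -4.6] mom [-0.12 -0.04 -0.08] w 43.4 tilt/phi deg [ 0.   0.1 -0. ] j [-0.45  0.46  0.19  2.35 -0.41  0.27 -0.95]
```

arm_command(turn=[[0, 0, 0], [0, 0, 0], [0, 0, 0], [0, 0, 0], [0, 0, 0]], xyz=[[0.11, 0, 0.23], [0.11, 0, 0.23], [0.11, 0, 0.23], [0.11, 0, 0.23], [0, 0, 0]], gripper=[-1, -1, -1, -1, -1])

```text
time_s: 18.8
eef_pos: [0.4653, 0.1018, 0.1]
tcp_rot: [-0.011, 0.966, 0.256, 0.042]
wrist_force: [-0.7, -0.1, -1.7]
gripper_width: 0.0434
gripper_force: 52.3
```

```bash
python3 - <<'E'
from scan import *
now(cb)
E
```

```text
t 18.8 part in seat mm [ 0.9  3.3 38.8] force [ 1.4 -0.2 -1.1] mom [ 0.03 -0.17 -0.04] w 43.4 tilt/phi deg [ 0.  0. -0.] j [-0.43  0.52  0.15  2.34 -0.43  0.22 -0.94]
```

Now at nominal height 38.8, expecting the pin near 28. I continue in small steps.

arm_command(turn=[[0, 0, 0], [0, 0, 0], [0, 0, 0]], xyz=[[0.04, 0, 0.09], [0.04, 0, 0.09], [0, 0, 0]], gripper=[-1, -1, -1])

```text
time_s: 19.18
eef_pos: [0.4672, 0.103, 0.0961]
tcp_rot: [-0.011, 0.966, 0.256, 0.043]
wrist_force: [0.0, -0.1, -1.0]
gripper_width: 0.0435
gripper_force: 52.3
```

```bash
python3 - <<'E'
from scan import *
now(cb)
E
```

```text
t 19.18 part in seat mm [ 0.9  3.3 34.4] force [ 0.5  0.1 -0.8] mom [ 0.05 -0.1   0.  ] w 43.5 tilt/phi deg [ 0.   0.1 -0. ] j [-0.42  0.53  0.14  2.34 -0.43  0.22 -0.94]
```

arm_command(turn=[[0, 0, 0], [0, 0, 0]], xyz=[[0.04, 0, 0.09], [0, 0, 0]], gripper=[-1, -1])

```text
time_s: 19.42
eef_pos: [0.4683, 0.1036, 0.0939]
tcp_rot: [-0.011, 0.966, 0.256, 0.043]
wrist_force: [0.2, 0.1, -1.2]
gripper_width: 0.0435
gripper_force: 52.3
```

```bash
python3 - <<'E'
from scan import *
now(cb)
E
```

```text
t 19.43 part in seat mm [ 0.9  3.3 31.9] force [ 0.4  0.  -1.1] mom [ 0.01 -0.16 -0.01] w 43.5 tilt/phi deg [ 0.  0. -0.] j [-0.42  0.53  0.14  2.34 -0.44  0.21 -0.93]
```

arm_command(turn=[[0, 0, 0], [0, 0, 0]], xyz=[[0.04, 0, 0.09], [0, 0, 0]], gripper=[-1, -1])

```text
time_s: 19.68
eef_pos: [0.4691, 0.104, 0.092]
tcp_rot: [-0.011, 0.966, 0.256, 0.042]
wrist_force: [-1.8, -0.7, 4.5]
gripper_width: 0.0431
gripper_force: 52.9
```

```bash
python3 - <<'E'
from scan import *
now(cb)
E
```

```text
t 19.68 part in seat mm [ 1.1  3.3 29.7] force [-0.6 -0.3  4.8] mom [-0.04 -0.32 -0.01] w 43.1 tilt/phi deg [ 0.  0. -0.] j [-0.42  0.53  0.13  2.34 -0.44  0.21 -0.93]
```

Contact at about 30 nominal means the teeth are on the pin. I turn about the shaft while keeping a light press.

arm_command(turn=[[-0.28, 0, -0.6], [-0.28, 0, -0.6], [-0.28, 0, -0.6], [0, 0, 0]], xyz=[[0.01, 0.034, 0.03], [0, 0.034, 0], [0, 0.034, 0], [0, 0, 0]], gripper=[-1, -1, -1, -1])

```text
time_s: 20.18
eef_pos: [0.4699, 0.1019, 0.0913]
tcp_rot: [0.055, 0.921, 0.382, 0.059]
wrist_force: [-4.1, -2.6, 7.4]
gripper_width: 0.0432
gripper_force: 53.1
```

```bash
python3 - <<'E'
from scan import *
now(cb)
E
```

```text
t 20.18 part in seat mm [ 2.1  3.  29.3] force [0.5 0.2 8.9] mom [-0.03 -0.82 -0.02] w 43.2 tilt/phi deg [  0.   -0.  -17.2] j [-0.6   0.55  0.28  2.38 -0.3   0.12 -0.86]
```

arm_command(turn=[[-0.28, 0, -0.6], [-0.28, 0, -0.6], [0, 0, 0]], xyz=[[0, 0.034, 0], [0, 0.034, 0], [0, 0, 0]], gripper=[-1, -1, -1])

```text
time_s: 20.55
eef_pos: [0.4711, 0.1022, 0.0918]
tcp_rot: [0.078, 0.9, 0.425, 0.063]
wrist_force: [1.2, -3.2, 0.0]
gripper_width: 0.0433
gripper_force: 52.5
```

```bash
python3 - <<'E'
from scan import *
now(cb)
E
```

```text
t 20.55 part in seat mm [ 1.1  2.6 29.1] force [0.4 3.4 0.2] mom [ 0.58 -0.23  0.22] w 43.3 tilt/phi deg [  0.3  -0.2 -23.3] j [-0.73  0.57  0.42  2.4  -0.77  0.11 -0.31]
```

arm_command(turn=[[0, 0, 0], [0, 0, 0]], xyz=[[0.03, 0, 0.07], [0, 0, 0]], gripper=[-1, -1])

```text
time_s: 20.8
eef_pos: [0.4714, 0.1022, 0.0903]
tcp_rot: [0.077, 0.9, 0.424, 0.062]
wrist_force: [-1.9, -3.1, 6.2]
gripper_width: 0.0432
gripper_force: 53.1
```

```bash
python3 - <<'E'
from scan import *
now(cb)
E
```

```text
t 20.8 part in seat mm [ 1.6  2.8 27.7] force [-0.4  1.7  6.9] mom [ 0.58 -0.62  0.29] w 43.2 tilt/phi deg [  0.3  -0.2 -23.2] j [-0.72  0.58  0.42  2.4  -0.8   0.11 -0.28]
```

```bash
timeout 300 python3 - <<'E'
from scan import *
lo+=.02;hi-=.02
SEAT+=F@[.001,.003,.002]
for th in(25,32,40):
  for sgn in(1,-1):
    j=np.array([-.43,.53,.14,2.34,-.44,.21,-.94]); o=[]
    for phi in range(0,60,10):
        e,j=ik(*tool(th,sgn*phi,.041,.022),[j],w=.0005)[0]; o.append((sgn*phi,round(float(e),3),j[[3,4,5,6]].round(2).tolist()))
    print(th,o)
E
```

```text
25 [(0, 0.0, [2.33, -0.36, 0.2, -1.02]), (10, 0.0, [2.35, -0.12, 0.16, -1.13]), (20, 0.0, [2.37, 0.69, 0.15, -1.83]), (30, 0.0, [2.4, 1.25, 0.16, -2.27]), (40, 0.0, [2.43, 1.64, 0.26, -2.54]), (50, 0.0, [2.46, 1.82, 0.39, -2.6])]
25 [(0, 0.0, [2.33, -0.36, 0.2, -1.02]), (-10, 0.0, [2.32, -0.41, 0.23, -1.09]), (-20, 0.0, [2.31, -0.57, 0.26, -1.06]), (-30, 0.0, [2.3, -0.67, 0.28, -1.08]), (-40, 0.0, [2.3, -0.79, 0.29, -1.08]), (-50, 0.0, [2.31, -0.99, 0.3, -1.01])]
32 [(0, 0.0, [2.26, -0.22, 0.37, -1.16]), (10, 0.0, [2.29, -0.04, 0.32, -1.23]), (20, 0.0, [2.31, 0.22, 0.27, -1.38]), (30, 0.0, [2.35, 0.5, 0.22, -1.55]), (40, 0.0, [2.39, 0.91, 0.17, -1.85]), (50, 0.0, [2.44, 1.56, 0.19, -2.39])]
32 [(0, 0.0, [2.26, -0.22, 0.37, -1.16]), (-10, 0.0, [2.24, -0.22, 0.4, -1.29]), (-20, 0.0, [2.23, -0.32, 0.42, -1.3]), (-30, 0.0, [2.23, -0.44, 0.43, -1.3]), (-40, 0.0, [2.23, -0.56, 0.44, -1.29]), (-50, 0.0, [2.24, -0.68, 0.43, -1.29])]
40 [(0, 0.0, [2.18, -0.08, 0.55, -1.31]), (10, 0.0, [2.2, 0.14, 0.51, -1.43]), (20, 0.0, [2.24, 0.33, 0.48, -1.52]), (30, 0.0, [2.28, 0.53, 0.43, -1.62]), (40, 0.0, [2.32, 0.76, 0.39, -1.75]), (50, 0.0, [2.38, 1.06, 0.34, -1.95])]
40 [(0, 0.0, [2.18, -0.08, 0.55, -1.31]), (-10, 0.0, [2.16, -0.13, 0.58, -1.37]), (-20, 0.0, [2.15, -0.23, 0.6, -1.38]), (-30, 0.0, [2.14, -0.33, 0.61, -1.4]), (-40, 0.0, [2.15, -0.45, 0.62, -1.39]), (-50, 0.0, [2.16, -0.55, 0.61, -1.39])]
```

arm_command(turn=[[0, 0, 0], [0.28, 0, 0.6], [0.28, 0, 0.6], [0.28, 0, 0.6], [0, 0, 0]], xyz=[[-0.025, 0, -0.055], [0, -0.034, 0], [0, -0.034, 0], [0, -0.034, 0], [0, 0, 0]], gripper=[-1, -1, -1, -1, -1])

```text
time_s: 21.42
eef_pos: [0.4689, 0.1036, 0.0916]
tcp_rot: [0.011, 0.952, 0.301, 0.045]
wrist_force: [-3.2, -3.3, 13.0]
gripper_width: 0.043
gripper_force: 53.8
```

```bash
python3 - <<'E'
from scan import *
now(cb)
E
```

```text
t 21.43 part in seat mm [ 1.6  2.8 29.5] force [-2.7  1.3 13.5] mom [ 0.29 -0.75 -0.06] w 43.0 tilt/phi deg [ 0.3 -0.3 -6. ] j [-0.65  0.57  0.43  2.36 -0.9   0.26 -0.37]
```

At about +23° the contact dropped roughly 2 mm, so alignment is near there, but j6 is at its limit. I'll release, regrip with more tool tilt (θ=40°), and turn again.

```bash
sed -i 's/^def state/SEAT=SEAT+F@[.0012,.003,.0018]\ndef state/' h.py; python3 - <<'E'
from scan import *
plan(*tool(40,0,.042,.020)); plan(*tool(40,0,.062,.020))
E
```

```text
turn(units) [ 0.35 -1.71  0.6 ] shift old axes [-0.23 -0.04 -0.12] new axes [-0.26 -0.03 -0.05]
turn(units) [ 0.35 -1.71  0.6 ] shift old axes [-0.57 -0.05 -0.84] new axes [-0.77 -0.03 -0.67]
```

arm_command(turn=[[0, 0, 0], [0, 0, 0], [0, 0, 0]], xyz=[[0, 0, 0], [0, 0, 0], [0, 0, 0]], gripper=[0.5, 0.5, 0.5])

```text
time_s: 21.8
eef_pos: [0.4691, 0.1046, 0.0909]
tcp_rot: [0.011, 0.952, 0.304, 0.045]
wrist_force: [-0.1, 0.2, -0.5]
gripper_width: 0.0638
gripper_force: 0.0
```

```bash
python3 - <<'E'
from scan import *
now(cb); plan(*tool(40,0,.042,.020)); 
E
```

```text
t 21.8 part in seat mm [ 0.2 -1.1 26.8] force [ 0.2 -0.3 -0.5] mom [-0.08 -0.06 -0.04] w 63.8 tilt/phi deg [ 0.3 -0.3 -6.2] j [-0.65  0.57  0.43  2.35 -0.91  0.26 -0.37]
turn(units) [ 0.36 -1.71  0.63] shift old axes [-0.26 -0.01 -0.15] new axes [-0.29  0.01 -0.08]
```

arm_command(turn=[[0.12, -0.57, 0.21], [0.12, -0.57, 0.21], [0.12, -0.57, 0.21], [0, 0, 0], [0, 0, 0]], xyz=[[-0.09, 0, -0.04], [-0.09, 0, -0.04], [-0.09, 0, -0.03], [0, 0, 0], [0, 0, 0]], gripper=[0.5, 0.5, 0.5, 0.5, -1], force=40)

```text
time_s: 22.42
eef_pos: [0.4629, 0.1006, 0.0935]
tcp_rot: [0.022, 0.963, 0.256, -0.084]
wrist_force: [-0.1, 0.5, -0.7]
gripper_width: 0.047
gripper_force: 0.0
```

arm_command(turn=[[0, 0, 0], [0, 0, 0], [0, 0, 0]], xyz=[[0, 0, 0], [0, 0, 0], [0, 0, 0]], gripper=[-1, -1, -1])

```text
time_s: 22.8
eef_pos: [0.463, 0.1005, 0.0939]
tcp_rot: [0.022, 0.963, 0.255, -0.084]
wrist_force: [-1.9, -0.1, 0.2]
gripper_width: 0.0433
gripper_force: 40.8
```

```bash
python3 - <<'E'
from scan import *
_,R=tool(40,0,0); s,p,M=state(); c=R.T@(SEAT+F@[0,0,.028]-p); print("c",c.round(4)); now(c,40)
d=-np.array([np.sin(np.radians(40)),0,np.cos(np.radians(40))]); print("per .1rad turn",(d*.1/.15).round(3),"shift",(np.cross(d*.1,-c)/.025).round(3), "down/mm",(-d/25).round(4))
E
```

```text
c [ 0.0096 -0.0003 -0.0095]
t 22.8 part in seat mm [-0.  0. 28.] force [ 1.4 -0.9  1. ] mom [-0.1  -0.17 -0.07] w 43.3 tilt/phi deg [ 0. -0.  0.] j [-0.84  0.72  0.75  2.2  -0.68  0.68 -0.63]
per .1rad turn [-0.429 -0.    -0.511] shift [ 0.001  0.054 -0.001] down/mm [0.0257 0.     0.0306]
```

arm_command(turn=[[0, 0, 0], [-0.43, 0, -0.51], [-0.43, 0, -0.51], [0, 0, 0]], xyz=[[0.02, 0, 0.025], [0, 0.054, 0], [0, 0.054, 0], [0, 0, 0]], gripper=[-1, -1, -1, -1])

```text
time_s: 23.3
eef_pos: [0.4646, 0.0987, 0.0934]
tcp_rot: [0.078, 0.937, 0.334, -0.069]
wrist_force: [-3.4, 0.0, 6.3]
gripper_width: 0.0438
gripper_force: 41.7
```

```bash
echo 'cc=np.array([.0096,-.0003,-.0095])' >>scan.py; python3 - <<'E'
from scan import *
now(cc,40)
E
```

```text
t 23.3 part in seat mm [ 0.1 -0.3 27.3] force [-0.6 -1.7  7. ] mom [-0.31 -0.57 -0.13] w 43.8 tilt/phi deg [  0.   -0.  -11.6] j [-0.93  0.72  0.78  2.23 -0.61  0.58 -0.6 ]
```

arm_command(turn=[[-0.43, 0, -0.51], [0, 0, 0]], xyz=[[0, 0.054, 0], [0, 0, 0]], gripper=[-1, -1])

```text
time_s: 23.55
eef_pos: [0.4659, 0.0979, 0.0933]
tcp_rot: [0.105, 0.921, 0.371, -0.061]
wrist_force: [0.0, -0.9, -0.0]
gripper_width: 0.0435
gripper_force: 41.1
```

```bash
python3 - <<'E'
from scan import *
now(cc,40)
E
```

```text
t 23.55 part in seat mm [-0.1 -0.3 26.8] force [0.4 0.8 0.2] mom [-0.08 -0.15 -0.07] w 43.5 tilt/phi deg [  0.    0.  -17.3] j [-0.97  0.73  0.79  2.24 -0.57  0.52 -0.58]
```

arm_command(turn=[[-0.43, 0, -0.51], [0, 0, 0]], xyz=[[0, 0.054, 0], [0, 0, 0]], gripper=[-1, -1])

```text
time_s: 23.8
eef_pos: [0.4671, 0.0971, 0.0933]
tcp_rot: [0.132, 0.902, 0.407, -0.053]
wrist_force: [0.5, -0.3, -1.3]
gripper_width: 0.0435
gripper_force: 41.2
```

```bash
python3 - <<'E'
from scan import *
now(cc,40)
E
```

```text
t 23.8 part in seat mm [-0.1 -0.2 26.6] force [ 0.4  0.5 -1.2] mom [-0.26  0.21 -0.17] w 43.5 tilt/phi deg [ -0.    0.  -22.9] j [-1.01  0.74  0.8   2.26 -0.54  0.46 -0.56]
```

The force vanished, so the notches are over the pin. I descend to the seat.

arm_command(turn=[[0, 0, 0], [0, 0, 0], [0, 0, 0]], xyz=[[0.05, 0, 0.06], [0.05, 0, 0.06], [0, 0, 0]], gripper=[-1, -1, -1])

```text
time_s: 24.18
eef_pos: [0.4689, 0.0974, 0.09]
tcp_rot: [0.132, 0.902, 0.407, -0.053]
wrist_force: [-0.7, 0.3, -0.8]
gripper_width: 0.0437
gripper_force: 41.2
```

```bash
python3 - <<'E'
from scan import *
now(cc,40)
E
```

```text
t 24.18 part in seat mm [ 0.   0.5 22.8] force [ 0.8 -0.6 -0.4] mom [-0.26  0.16 -0.12] w 43.7 tilt/phi deg [ -0.    0.  -22.9] j [-1.01  0.74  0.79  2.26 -0.54  0.46 -0.56]
```

arm_command(turn=[[0, 0, 0], [0, 0, 0]], xyz=[[0.05, 0, 0.06], [0, 0, 0]], gripper=[-1, -1])

```text
time_s: 24.42
eef_pos: [0.4694, 0.0978, 0.0887]
tcp_rot: [0.132, 0.902, 0.407, -0.053]
wrist_force: [-1.9, 0.5, 7.2]
gripper_width: 0.0435
gripper_force: 41.6
```

```bash
python3 - <<'E'
from scan import *
now(cc,40)
E
```

```text
t 24.43 part in seat mm [ 0.1  0.4 21.4] force [-2.4 -1.4  6.9] mom [ 0.02 -0.32 -0.18] w 43.5 tilt/phi deg [ -0.   -0.  -22.9] j [-1.    0.75  0.79  2.26 -0.55  0.46 -0.56]
```

Bushing is home (21.4 nominal, with solid contact). I release and back out along the shaft.

arm_command(turn=[[0, 0, 0], [0, 0, 0], [0, 0, 0], [0, 0, 0], [0, 0, 0]], xyz=[[-0.012, 0, -0.012], [0, 0, 0], [0, 0, 0], [-0.5, 0, -0.6], [-0.64, 0, -0.76]], gripper=[-1, 0.7, 0.7, 0.7, 0.7])

```text
time_s: 25.05
eef_pos: [0.4499, 0.0867, 0.1274]
tcp_rot: [0.132, 0.902, 0.408, -0.054]
wrist_force: [-0.5, -0.8, -0.7]
gripper_width: 0.0725
gripper_force: 0.0
```

arm_command(turn=[[0, 0, 0], [0, 0, 0], [0, 0, 0], [0, 0, 0], [0, 0, 0]], xyz=[[-0.64, 0, -0.76], [-0.5, 0, -0.85], [0, 0, -1], [0, 0, 0], [0, 0, 0]], gripper=[0.7, 0.7, 0.7, 1, 1])

```text
time_s: 25.68
eef_pos: [0.4303, 0.085, 0.1951]
tcp_rot: [0.132, 0.902, 0.408, -0.053]
wrist_force: [0.2, -0.5, -0.1]
gripper_width: 0.0856
gripper_force: 0.0
```

```bash
cat >>scan.py <<'E'
def pick(P,th,zg,back):
    R=DOWN@Ro.from_euler("y",-th,degrees=True).as_matrix(); return np.array([P[0],P[1],zg])+back*R[:,2],R
E
python3 - <<'E'
from scan import *
from cell import ctrl
s,p,M=state(); print(p)
P,R=pick([.6128,-.1564],25,.008,.0088); plan(P,R); print(P,R[:,2])
o=SEAT+F@[0,0,.021]; out=[]
for n,(x,y) in dict(side=(265,215),top=(165,205)).items():
    im=ctrl.grab_frame(n)["img"][y:y+80,x:x+80]; im=cv2.resize(im,None,fx=5,fy=5,interpolation=cv2.INTER_CUBIC)
    for r,h in((7.5,80),(22,42),(22,0)):
        q=(proj(n,circ(SEAT,F,r/1e3,h/1e3))-(x,y)+.5)*5-.5; cv2.polylines(im,[q.round().astype(int)],True,(0,255,255),1)
    out.append(im)
cv2.imwrite("pics/b1.png",np.hstack(out))
E
```

```text
[0.43028327 0.08497189 0.1951401 ]
turn(units) [ 1.98 -1.72  1.81] shift old axes [-0.68 10.01 10.31] new axes [ 4.58 12.    6.48]
[ 6.09569524e-01 -1.58242631e-01  2.44914741e-05] [-0.36709954 -0.20938988 -0.90630779]
```

View pics/b1.png

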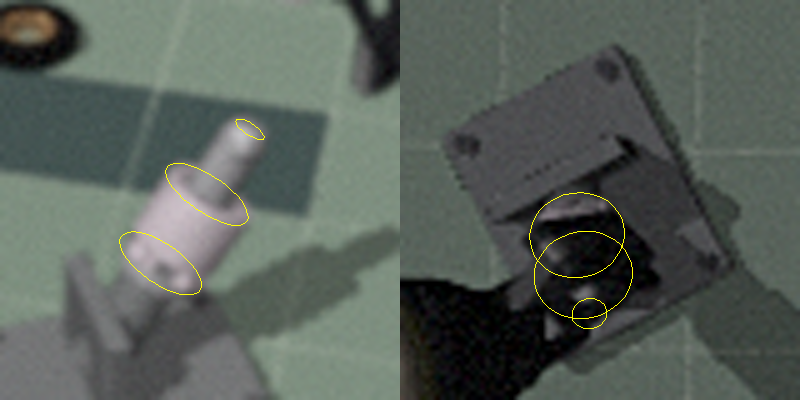

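Bushing seats on the flange, matching the overlay, and the tip matches too. Now the roll.

arm_command(turn=[[0, 0, 0], [0.5, -0.43, 0.45], [0.5, -0.43, 0.45], [0.5, -0.43, 0.45], [0.48, -0.43, 0.46]], xyz=[[0, 0, -1], [0, 0, 0], [0, 0, 0], [0, 0, 0], [0, 0, 0]], gripper=[1, 1, 1, 1, 1])

```text
time_s: 26.4
eef_pos: [0.4302, 0.0918, 0.2189]
tcp_rot: [0.055, 0.944, 0.249, -0.211]
wrist_force: [0.4, -0.5, -0.6]
gripper_width: 0.0852
gripper_force: 0.0
```

arm_command(turn=[[0, 0, 0], [0, 0, 0], [0, 0, 0], [0, 0, 0], [0, 0, 0]], xyz=[[0.4, 1, 0.1], [0.4, 1, 0.1], [0.4, 1, 0.2], [0.4, 1, 0.3], [0.4, 1, 0.3]], gripper=[1, 1, 1, 1, 1])

```text
time_s: 27.02
eef_pos: [0.5225, -0.0005, 0.1744]
tcp_rot: [0.055, 0.944, 0.25, -0.21]
wrist_force: [0.2, -0.0, -0.4]
gripper_width: 0.0854
gripper_force: 0.0
```

arm_command(turn=[[0, 0, 0], [0, 0, 0], [0, 0, 0], [0, 0, 0], [0, 0, 0]], xyz=[[0.4, 1, 0.4], [0.4, 1, 0.4], [0.4, 1, 0.4], [0.4, 1, 0.4], [0.4, 1, 0.4]], gripper=[1, 1, 1, 1, 1])

```text
time_s: 27.65
eef_pos: [0.6051, -0.0972, 0.1075]
tcp_rot: [0.055, 0.944, 0.25, -0.21]
wrist_force: [0.5, -0.4, 0.1]
gripper_width: 0.0856
gripper_force: 0.0
```

```bash
python3 - <<'E'
from scan import *
s,p,M=state(); print(p,s["joints"].round(2))
P,R=pick([.6128,-.1564],25,.008,.0088); plan(P,R)
E
```

```text
[ 0.60511905 -0.09717601  0.10753119] [-0.53  0.97  0.9   1.74 -0.46  1.11 -0.52]
turn(units) [-0.01  0.01 -0.  ] shift old axes [0.87 2.22 4.34] new axes [0.86 2.21 4.34]
```

arm_command(turn=[[0, 0, 0], [0, 0, 0], [0, 0, 0], [0, 0, 0], [0, 0, 0]], xyz=[[0.29, 0.74, 0.4], [0.29, 0.74, 0.4], [0.28, 0.73, 0.4], [0, 0, 1], [0, 0, 1]], gripper=[1, 1, 1, 1, 1])

```text
time_s: 28.28
eef_pos: [0.6201, -0.1518, 0.0266]
tcp_rot: [0.055, 0.944, 0.25, -0.209]
wrist_force: [0.1, -0.6, -1.4]
gripper_width: 0.0853
gripper_force: 0.0
```

arm_command(turn=[[0, 0, 0], [0, 0, 0], [0, 0, 0]], xyz=[[0, 0, 0.7], [0, 0, 0.3], [0, 0, 0]], gripper=[1, 1, 1])

```text
time_s: 28.65
eef_pos: [0.6109, -0.1565, 0.0049]
tcp_rot: [0.055, 0.944, 0.25, -0.209]
wrist_force: [0.0, -0.7, 0.0]
gripper_width: 0.0854
gripper_force: 0.0
```

```bash
python3 - <<'E'
from scan import *
s,p,M=state(); print(p,s["wrist_force"])
P,R=pick([.6128,-.1564],25,.008,.0088); plan(P,R)
E
```

```text
[ 0.61089283 -0.15650539  0.00488126] [ 0.01334612 -0.67768558  0.00594386]
turn(units) [-0.  0. -0.] shift old axes [0.01 0.03 0.21] new axes [0.01 0.03 0.21]
```

arm_command(turn=[[0, 0, 0], [0, 0, 0], [0, 0, 0], [0, 0, 0], [0, 0, 0]], xyz=[[0, 0.03, 0.18], [0, 0, 0], [0, 0, 0], [0, 0, 0], [0, 0, 0]], gripper=[1, -1, -1, -1, -1], force=40)

```text
time_s: 29.28
eef_pos: [0.61, -0.158, 0.0017]
tcp_rot: [0.055, 0.944, 0.25, -0.209]
wrist_force: [0.4, 2.5, 5.4]
gripper_width: 0.0609
gripper_force: 44.0
```

```bash
python3 - <<'E'
from scan import *
s,p,M=state(); print(p,s["wrist_force"],s["gripper_width"],s["gripper_force"]); print("c",(M.T@(np.array([.6128,-.1564,.006])-p)).round(4))
E
```

```text
[ 0.6100132  -0.15798063  0.00173948] [0.42845722 2.501585   5.35632935] 0.06092940372901925 43.99065440520644
c [ 0.0011  0.     -0.0052]
```

arm_command(turn=[[0, 0, 0], [0, 0, 0], [0, 0, 0], [0, 0, 0], [0, 0, 0]], xyz=[[0, 0, -0.5], [0, 0, -1], [0, -0.3, -1], [0, -0.6, -1], [0, -0.7, -1]], gripper=[-1, -1, -1, -1, -1])

```text
time_s: 29.9
eef_pos: [0.6314, -0.0993, 0.1042]
tcp_rot: [0.055, 0.944, 0.25, -0.209]
wrist_force: [-0.6, 0.5, -0.0]
gripper_width: 0.0606
gripper_force: 43.5
```

arm_command(turn=[[0, 0.7, 0], [0, 0.7, 0], [0, 0.7, 0], [0, 0.7, 0], [0, 0.69, 0]], xyz=[[0, -0.7, -0.7], [0, -0.7, -0.7], [0, -0.9, 0], [0, -0.9, 0], [0, -0.9, 0]], gripper=[-1, -1, -1, -1, -1])

```text
time_s: 30.52
eef_pos: [0.5916, -0.0035, 0.1363]
tcp_rot: [-0.011, 0.966, 0.256, 0.044]
wrist_force: [0.5, 0.5, -0.6]
gripper_width: 0.0608
gripper_force: 43.5
```

```bash
echo 'cr=np.array([.0011,0,-.0052])'>>scan.py; python3 - <<'E'
from scan import *
now(cr); plan(*tgt(.105,0,cr))
E
```

```text
t 30.52 part in seat mm [-63.1 154.4  37.7] force [-0.3 -0.2 -0.8] mom [-0.02 -0.08  0.01] w 60.8 tilt/phi deg [-0.   0.2 -0. ] j [-0.53  0.65  0.71  2.08 -0.83  0.63 -0.29]
turn(units) [ 0.   -0.02 -0.  ] shift old axes [-3.42 -6.18 -1.39] new axes [-3.43 -6.18 -1.37]
```

arm_command(turn=[[0, 0, 0], [0, 0, 0], [0, 0, 0], [0, 0, 0], [0, 0, 0]], xyz=[[-0.2, -0.8, -0.6], [-0.2, -0.8, -0.6], [-0.2, -0.8, -0.5], [-0.7, -0.7, 0], [-0.7, -0.7, 0]], gripper=[-1, -1, -1, -1, -1])

```text
time_s: 31.15
eef_pos: [0.4978, 0.0523, 0.1741]
tcp_rot: [-0.012, 0.966, 0.256, 0.043]
wrist_force: [0.6, -0.4, -0.6]
gripper_width: 0.0606
gripper_force: 43.8
```

arm_command(turn=[[0, 0, 0], [0, 0, 0], [0, 0, 0], [0, 0, 0]], xyz=[[-0.5, -0.8, 0.1], [-0.5, -0.8, 0.1], [-0.42, -0.78, 0.1], [0, 0, 0]], gripper=[-1, -1, -1, -1])

```text
time_s: 31.65
eef_pos: [0.4373, 0.0873, 0.1628]
tcp_rot: [-0.012, 0.966, 0.256, 0.042]
wrist_force: [-0.2, -0.7, -1.5]
gripper_width: 0.061
gripper_force: 43.8
```

```bash
python3 - <<'E'
from scan import *
now(cr); plan(*tgt(.09,0,cr))
E
```

```text
t 31.65 part in seat mm [  0.8  -0.9 105.2] force [ 1.2  0.5 -1. ] mom [ 0.03 -0.04 -0.  ] w 61.0 tilt/phi deg [ 0.1 -0.   0. ] j [-0.86  0.46  0.78  2.37 -0.83  0.49 -0.44]
turn(units) [-0.01  0.    0.01] shift old axes [0.29 0.04 0.54] new axes [0.28 0.04 0.54]
```

arm_command(turn=[[0, 0, 0], [0, 0, 0], [0, 0, 0], [0, 0, 0]], xyz=[[0.14, 0.04, 0.27], [0.14, 0, 0.27], [0.08, 0, 0.18], [0, 0, 0]], gripper=[-1, -1, -1, -1])

```text
time_s: 32.15
eef_pos: [0.4484, 0.0904, 0.1452]
tcp_rot: [-0.011, 0.966, 0.256, 0.042]
wrist_force: [-0.7, -0.2, -1.3]
gripper_width: 0.0606
gripper_force: 43.8
```

```bash
python3 - <<'E'
from scan import *
now(cr)
E
```

```text
t 32.15 part in seat mm [-0.1  2.  84.3] force [ 1.2 -0.1 -0.8] mom [-0.04 -0.1  -0.03] w 60.6 tilt/phi deg [-0.  -0.1  0.1] j [-0.81  0.5   0.72  2.37 -0.89  0.46 -0.4 ]
```

arm_command(turn=[[0, 0, 0], [0, 0, 0]], xyz=[[0.05, 0, 0.11], [0, 0, 0]], gripper=[-1, -1])

```text
time_s: 32.4
eef_pos: [0.4495, 0.0914, 0.1429]
tcp_rot: [-0.011, 0.966, 0.256, 0.042]
wrist_force: [0.0, 0.0, -1.3]
gripper_width: 0.0606
gripper_force: 43.7
```

```bash
python3 - <<'E'
from scan import *
now(cr)
E
```

```text
t 32.4 part in seat mm [-0.2  1.6 81.7] force [ 0.6  0.  -1.1] mom [ 0.01 -0.11 -0.03] w 60.6 tilt/phi deg [ 0. -0.  0.] j [-0.8   0.5   0.71  2.36 -0.9   0.45 -0.39]
```

arm_command(turn=[[0, 0, 0], [0, 0, 0], [0, 0, 0]], xyz=[[0, -0.055, 0], [0.05, 0, 0.11], [0, 0, 0]], gripper=[-1, -1, -1])

```text
time_s: 32.78
eef_pos: [0.4501, 0.0935, 0.1403]
tcp_rot: [-0.011, 0.966, 0.256, 0.042]
wrist_force: [-0.6, 1.6, -0.2]
gripper_width: 0.0607
gripper_force: 43.8
```

```bash
python3 - <<'E'
from scan import *
now(cr)
E
```

```text
t 32.77 part in seat mm [-0.3  0.1 78.6] force [-0.1 -1.6 -0.3] mom [-0.01 -0.05  0.  ] w 60.7 tilt/phi deg [ 0. -0.  0.] j [-0.8   0.51  0.7   2.36 -0.91  0.45 -0.39]
```

arm_command(turn=[[0, 0, 0], [0, 0, 0]], xyz=[[0.05, 0, 0.11], [0, 0, 0]], gripper=[-1, -1])

```text
time_s: 33.02
eef_pos: [0.4515, 0.0943, 0.1376]
tcp_rot: [-0.011, 0.966, 0.256, 0.042]
wrist_force: [0.3, 0.7, -2.2]
gripper_width: 0.0604
gripper_force: 44.1
```

```bash
python3 - <<'E'
from scan import *
now(cr)
E
```

```text
t 33.02 part in seat mm [-0.3  0.1 75.4] force [ 0.6 -0.5 -2.2] mom [-0.03  0.03  0.01] w 60.4 tilt/phi deg [ 0. -0.  0.] j [-0.79  0.51  0.69  2.36 -0.92  0.44 -0.38]
```

Roll is on the cylinder and free. Now push past the balls.

arm_command(turn=[[0, 0, 0], [0, 0, 0], [0, 0, 0]], xyz=[[0.05, 0, 0.11], [0.05, 0, 0.11], [0, 0, 0]], gripper=[-1, -1, -1])

```text
time_s: 33.4
eef_pos: [0.4542, 0.0957, 0.1322]
tcp_rot: [-0.011, 0.966, 0.256, 0.042]
wrist_force: [1.1, 2.0, -4.1]
gripper_width: 0.0609
gripper_force: 44.0
```

```bash
python3 - <<'E'
from scan import *
now(cr)
E
```

```text
t 33.4 part in seat mm [-0.2  0.2 69.3] force [ 0.4 -1.2 -4.5] mom [-0.1   0.21 -0.08] w 60.9 tilt/phi deg [ 0. -0.  0.] j [-0.78  0.52  0.67  2.36 -0.93  0.43 -0.37]
```

arm_command(turn=[[0, 0, 0], [0, 0, 0], [0, 0, 0]], xyz=[[0.05, 0, 0.11], [0.05, 0, 0.11], [0, 0, 0]], gripper=[-1, -1, -1])

```text
time_s: 33.78
eef_pos: [0.4567, 0.0972, 0.127]
tcp_rot: [-0.011, 0.966, 0.256, 0.042]
wrist_force: [0.2, 1.6, -1.6]
gripper_width: 0.0605
gripper_force: 44.2
```

```bash
python3 - <<'E'
from scan import *
now(cr)
E
```

```text
t 33.77 part in seat mm [-0.1  0.1 63.3] force [-0.1 -1.3 -1.9] mom [-0.23  0.1  -0.11] w 60.5 tilt/phi deg [ 0. -0.  0.] j [-0.76  0.53  0.65  2.36 -0.95  0.42 -0.36]
```

arm_command(turn=[[0, 0, 0], [0, 0, 0], [0, 0, 0], [0, 0, 0]], xyz=[[0.08, 0, 0.18], [0.08, 0, 0.18], [0.05, 0, 0.11], [0, 0, 0]], gripper=[-1, -1, -1, -1])

```text
time_s: 34.28
eef_pos: [0.462, 0.1, 0.1158]
tcp_rot: [-0.011, 0.966, 0.256, 0.042]
wrist_force: [0.4, -1.0, -1.0]
gripper_width: 0.0605
gripper_force: 44.3
```

```bash
python3 - <<'E'
from scan import *
now(cr)
E
```

```text
t 34.27 part in seat mm [ 0.3  0.3 50.6] force [ 0.7  1.  -0.8] mom [-0.   -0.1  -0.04] w 60.5 tilt/phi deg [ 0. -0.  0.] j [-0.73  0.55  0.6   2.35 -0.97  0.4  -0.35]
```

arm_command(turn=[[0, 0, 0], [0, 0, 0]], xyz=[[0.03, 0, 0.07], [0, 0, 0]], gripper=[-1, -1])

```text
time_s: 34.52
eef_pos: [0.4628, 0.1006, 0.1143]
tcp_rot: [-0.011, 0.966, 0.256, 0.042]
wrist_force: [0.1, 0.6, -0.7]
gripper_width: 0.0604
gripper_force: 44.3
```

```bash
python3 - <<'E'
from scan import *
now(cr)
E
```

```text
t 34.52 part in seat mm [ 0.2  0.2 48.8] force [-0.  -0.5 -0.8] mom [ 0.02 -0.17  0.  ] w 60.4 tilt/phi deg [ 0. -0.  0.] j [-0.73  0.55  0.59  2.35 -0.98  0.39 -0.35]
```

arm_command(turn=[[0, 0, 0], [0, 0, 0]], xyz=[[0.03, 0, 0.07], [0, 0, 0]], gripper=[-1, -1])

```text
time_s: 34.78
eef_pos: [0.4631, 0.1007, 0.1133]
tcp_rot: [-0.012, 0.966, 0.255, 0.042]
wrist_force: [-4.8, -1.2, 18.7]
gripper_width: 0.0605
gripper_force: 46.1
```

```bash
python3 - <<'E'
from scan import *
now(cr)
E
```

```text
t 34.77 part in seat mm [ 0.4  0.2 47.9] force [-5.2 -1.3 18.6] mom [-0.25 -1.02 -0.11] w 60.5 tilt/phi deg [0.  0.  0.1] j [-0.72  0.55  0.58  2.35 -0.98  0.39 -0.35]
```

Contact at 47.9, so the roll is home. I release, back out and go for the collar.

arm_command(turn=[[0, 0, 0], [0, 0, 0], [0, 0, 0], [0, 0, 0], [0, 0, 0]], xyz=[[-0.02, 0, -0.04], [0, 0, 0], [0, 0, 0], [-0.2, 0, -0.45], [-0.42, 0, -0.9]], gripper=[-1, 1, 1, 1, 1])

```text
time_s: 35.4
eef_pos: [0.4465, 0.0912, 0.1462]
tcp_rot: [-0.011, 0.966, 0.256, 0.041]
wrist_force: [0.7, 0.7, 0.7]
gripper_width: 0.0852
gripper_force: 0.0
```

arm_command(turn=[[0, 0, 0], [0, 0, 0], [0, -0.87, 0], [0, -0.87, 0], [0, -0.87, 0]], xyz=[[-0.42, 0, -0.9], [-0.42, 0, -0.9], [0, 0.5, -0.5], [0, 0.9, 0], [0, 0.9, 0]], gripper=[1, 1, 1, 1, 1])

```text
time_s: 36.02
eef_pos: [0.4531, 0.0284, 0.2026]
tcp_rot: [0.039, 0.955, 0.253, -0.148]
wrist_force: [1.6, -0.3, 0.3]
gripper_width: 0.0853
gripper_force: 0.0
```

```bash
python3 - <<'E'
from scan import *
s,p,M=state(); print(p,s["joints"].round(2),s["time_s"])
P,R=pick([.4703,-.2569],25,.008,.0065); plan(P,R)
E
```

```text
[0.45307714 0.02844135 0.20255194] [-0.88  0.64  0.99  2.09 -0.42  0.99 -0.68] 36.025
turn(units) [ 0.   -0.86 -0.  ] shift old axes [-2.49 10.25  9.21] new axes [-1.29 10.26  9.45]
```

arm_command(turn=[[0, -0.28, 0], [0, 0, 0], [0, 0, 0], [0, 0, 0], [0, 0, 0]], xyz=[[0, 0.9, 0], [-0.1, 0.9, 0.4], [-0.1, 0.9, 0.5], [-0.1, 0.9, 0.6], [-0.1, 0.9, 0.6]], gripper=[1, 1, 1, 1, 1])

```text
time_s: 36.65
eef_pos: [0.4847, -0.0833, 0.1555]
tcp_rot: [0.044, 0.952, 0.252, -0.167]
wrist_force: [-0.6, 0.9, 1.1]
gripper_width: 0.0853
gripper_force: 0.0
```

arm_command(turn=[[0, 0, 0], [0, 0, 0], [0, 0, 0], [0, 0, 0], [0, 0, 0]], xyz=[[-0.2, 0.9, 0.6], [-0.2, 0.9, 0.6], [-0.2, 0.9, 0.6], [-0.2, 0.9, 0.6], [0, 0, 0]], gripper=[1, 1, 1, 1, 1])

```text
time_s: 37.28
eef_pos: [0.4947, -0.1817, 0.1059]
tcp_rot: [0.044, 0.952, 0.251, -0.167]
wrist_force: [-0.8, 1.0, 0.1]
gripper_width: 0.0853
gripper_force: 0.0
```

```bash
python3 - <<'E'
from scan import *
s,p,M=state(); print(p,s["joints"].round(2),s["time_s"])
P,R=pick([.4703,-.2569],20,.009,.0064); plan(P,R)
E
```

```text
[ 0.49465321 -0.1817273   0.10592083] [-0.39  0.82  0.84  2.03 -0.45  0.81 -0.36] 37.275
turn(units) [-0.   -0.01 -0.02] shift old axes [-0.87  2.14  4.7 ] new axes [-0.87  2.13  4.7 ]
```

arm_command(turn=[[0, 0, 0], [0, 0, 0], [0, 0, 0], [0, 0, 0], [0, 0, 0]], xyz=[[-0.29, 0.71, 0.5], [-0.29, 0.71, 0.5], [-0.29, 0.71, 0.5], [0, 0, 1], [0, 0, 1]], gripper=[1, 1, 1, 1, 1])

```text
time_s: 37.9
eef_pos: [0.4784, -0.2504, 0.0309]
tcp_rot: [0.044, 0.952, 0.252, -0.166]
wrist_force: [0.6, 0.4, -0.4]
gripper_width: 0.0857
gripper_force: 0.0
```

arm_command(turn=[[0, 0, 0], [0, 0, 0], [0, 0, 0]], xyz=[[0, 0, 0.7], [0, 0, 0.3], [0, 0, 0]], gripper=[0.4, 0.4, 0.4])

```text
time_s: 38.28
eef_pos: [0.4709, -0.2551, 0.0072]
tcp_rot: [0.044, 0.952, 0.252, -0.167]
wrist_force: [-0.1, -0.0, 0.4]
gripper_width: 0.0597
gripper_force: 0.0
```

```bash
python3 - <<'E'
from scan import *
s,p,M=state(); print(p,s["wrist_force"])
P,R=pick([.4703,-.2569],20,.009,.0064); plan(P,R)
E
```

```text
[ 0.47093271 -0.25510142  0.00722973] [-0.14784119 -0.02740934  0.36365783]
turn(units) [-0.   -0.02 -0.  ] shift old axes [-0.08  0.05  0.21] new axes [-0.08  0.05  0.21]
```

arm_command(turn=[[0, 0, 0], [0, 0, 0], [0, 0, 0], [0, 0, 0], [0, 0, 0]], xyz=[[-0.08, 0.05, 0.15], [0, 0, 0], [0, 0, 0], [0, 0, 0], [0, 0, 0]], gripper=[0.4, -1, -1, -1, -1], force=40)

```text
time_s: 38.9
eef_pos: [0.469, -0.258, 0.0049]
tcp_rot: [0.044, 0.952, 0.252, -0.166]
wrist_force: [-0.2, 1.2, 6.1]
gripper_width: 0.0384
gripper_force: 39.6
```

```bash
python3 - <<'E'
from scan import *
s,p,M=state(); print(p,s["wrist_force"],s["gripper_width"],s["gripper_force"]); print("c",(M.T@(np.array([.4703,-.2569,.006])-p)).round(4))
E
```

```text
[ 0.46900143 -0.25796042  0.00492505] [-0.15826719  1.21040803  6.05586238] 0.038423756186292096 39.61281672120094
c [ 0.0012 -0.0003 -0.0016]
```

arm_command(turn=[[0, 0, 0], [0, 0, 0], [0, 0, 0], [0, 0, 0], [0, 0, 0]], xyz=[[0, 0, -0.5], [0, 0, -0.9], [0, -0.6, -0.8], [0, -0.6, -0.8], [0, -0.7, -0.8]], gripper=[-1, -1, -1, -1, -1])

```text
time_s: 39.52
eef_pos: [0.4736, -0.2002, 0.0949]
tcp_rot: [0.044, 0.952, 0.252, -0.166]
wrist_force: [0.5, 0.6, -0.2]
gripper_width: 0.0384
gripper_force: 40.4
```

arm_command(turn=[[0, 0, 0], [0, 0, 0], [0, 0, 0], [0, 0, 0], [0, 0, 0]], xyz=[[0, -0.7, -0.7], [0, -0.7, -0.7], [0, -0.7, -0.7], [0, -0.95, 0], [0, -0.95, 0]], gripper=[-1, -1, -1, -1, -1])

```text
time_s: 40.15
eef_pos: [0.4393, -0.1041, 0.1439]
tcp_rot: [0.044, 0.952, 0.252, -0.166]
wrist_force: [0.6, 0.7, -0.6]
gripper_width: 0.0384
gripper_force: 40.4
```

arm_command(turn=[[0, 0.7, 0], [0, 0.7, 0], [0, 0.7, 0], [0, 0.7, 0], [0, 0.69, 0]], xyz=[[0, -0.9, 0], [0, -0.9, 0], [0, -0.9, 0], [0, -0.9, 0], [0, -0.7, 0]], gripper=[-1, -1, -1, -1, -1])

```text
time_s: 40.78
eef_pos: [0.3888, -0.0134, 0.1422]
tcp_rot: [-0.022, 0.964, 0.256, 0.074]
wrist_force: [0.6, -0.1, -1.8]
gripper_width: 0.0382
gripper_force: 40.4
```

```bash
echo 'ck=np.array([.0012,-.0003,-.0016])'>>scan.py; python3 - <<'E'
from scan import *
now(ck,20); plan(*tgt(.105,0,ck,20))
E
```

```text
t 40.77 part in seat mm [ 92.3  62.3 130.2] force [ 0.4  0.4 -1.8] mom [ 0.09 -0.08  0.02] w 38.2 tilt/phi deg [ 0.3 -1.2  0. ] j [-0.28  0.37  0.31  2.53 -0.99  0.23 -0.08]
turn(units) [-0.03  0.14  0.01] shift old axes [ 3.81 -2.49 -0.38] new axes [ 3.81 -2.49 -0.32]
```

arm_command(turn=[[0, 0, 0], [0, 0, 0], [0, 0, 0], [0, 0.14, 0], [0, 0, 0]], xyz=[[0.8, -0.5, -0.2], [0.8, -0.5, -0.2], [0.8, -0.5, 0], [0.8, -0.5, 0], [0.61, -0.49, 0]], gripper=[-1, -1, -1, -1, -1])

```text
time_s: 41.4
eef_pos: [0.4396, 0.0866, 0.1666]
tcp_rot: [-0.025, 0.963, 0.255, 0.083]
wrist_force: [-0.5, -0.2, -0.1]
gripper_width: 0.0385
gripper_force: 40.4
```

arm_command(turn=[[0, 0, 0]], xyz=[[0, 0, 0]], gripper=[-1])

```text
time_s: 41.52
eef_pos: [0.4397, 0.087, 0.1664]
tcp_rot: [-0.025, 0.963, 0.257, 0.083]
wrist_force: [0.7, 0.8, -0.0]
gripper_width: 0.0385
gripper_force: 40.4
```

```bash
python3 - <<'E'
from scan import *
now(ck,20); plan(*tgt(.09,0,ck,20))
E
```

```text
t 41.52 part in seat mm [ -1.1   0.3 104.2] force [-0.9 -0.4 -0.5] mom [ 0.03 -0.24  0.09] w 38.5 tilt/phi deg [ 0.4 -0.1  0. ] j [-0.69  0.38  0.54  2.41 -0.85  0.34 -0.44]
turn(units) [-0.04  0.01  0.01] shift old axes [ 0.15 -0.01  0.55] new axes [ 0.15 -0.01  0.55]
```

arm_command(turn=[[-0.04, 0, 0.01], [0, 0, 0], [0, 0, 0], [0, 0, 0]], xyz=[[0.08, -0.01, 0.27], [0.07, 0, 0.28], [0.07, 0, 0.19], [0, 0, 0]], gripper=[-1, -1, -1, -1])

```text
time_s: 42.02
eef_pos: [0.4466, 0.0894, 0.1483]
tcp_rot: [-0.022, 0.963, 0.254, 0.083]
wrist_force: [0.6, -0.6, -0.5]
gripper_width: 0.0387
gripper_force: 40.4
```

```bash
python3 - <<'E'
from scan import *
now(ck,20)
E
```

```text
t 42.02 part in seat mm [ 1.7  1.5 85. ] force [ 0.   0.8 -0.5] mom [ 0.01 -0.21  0.03] w 38.7 tilt/phi deg [-0.1 -0.2  0.2] j [-0.63  0.42  0.46  2.41 -0.92  0.29 -0.39]
```

arm_command(turn=[[0, 0, 0], [0, 0, 0]], xyz=[[0.04, 0, 0.11], [0, 0, 0]], gripper=[-1, -1])

```text
time_s: 42.28
eef_pos: [0.4479, 0.0905, 0.1462]
tcp_rot: [-0.022, 0.963, 0.254, 0.083]
wrist_force: [-0.1, 0.3, -0.9]
gripper_width: 0.038
gripper_force: 40.4
```

```bash
python3 - <<'E'
from scan import *
now(ck,20)
E
```

```text
t 42.27 part in seat mm [ 1.3  1.2 82.3] force [ 0.4 -0.4 -0.8] mom [-0.06 -0.15  0.03] w 38.0 tilt/phi deg [-0.1 -0.1  0.1] j [-0.62  0.42  0.45  2.41 -0.93  0.29 -0.39]
```

arm_command(turn=[[0, 0, 0], [0, 0, 0], [0, 0, 0]], xyz=[[0.04, -0.04, -0.015], [0.04, 0, 0.11], [0, 0, 0]], gripper=[-1, -1, -1])

```text
time_s: 42.65
eef_pos: [0.4495, 0.0931, 0.1442]
tcp_rot: [-0.022, 0.963, 0.255, 0.083]
wrist_force: [0.6, 1.5, 0.2]
gripper_width: 0.0383
gripper_force: 40.5
```

```bash
python3 - <<'E'
from scan import *
now(ck,20)
E
```

```text
t 42.65 part in seat mm [-0.1 -0.2 79.3] force [-1.2 -1.  -0.5] mom [-0.31  0.09 -0.09] w 38.3 tilt/phi deg [-0.  -0.1  0.1] j [-0.62  0.43  0.44  2.41 -0.94  0.28 -0.39]
```

arm_command(turn=[[0, 0, 0], [0, 0, 0]], xyz=[[0.04, 0, 0.11], [0, 0, 0]], gripper=[-1, -1])

```text
time_s: 42.9
eef_pos: [0.4508, 0.0936, 0.1416]
tcp_rot: [-0.022, 0.963, 0.254, 0.083]
wrist_force: [1.4, 2.9, -2.3]
gripper_width: 0.0386
gripper_force: 40.5
```

```bash
python3 - <<'E'
from scan import *
now(ck,20)
E
```

```text
t 42.9 part in seat mm [ 0.   0.  76.2] force [-1.1 -1.8 -3.3] mom [-0.38  0.24 -0.13] w 38.6 tilt/phi deg [-0.  -0.1  0.1] j [-0.61  0.43  0.42  2.41 -0.94  0.27 -0.38]
```

On the shaft and centred. I continue past the balls to the roll.

arm_command(turn=[[0, 0, 0], [0, 0, 0], [0, 0, 0]], xyz=[[0.04, 0, 0.11], [0.04, 0, 0.11], [0, 0, 0]], gripper=[-1, -1, -1])

```text
time_s: 43.28
eef_pos: [0.4534, 0.095, 0.1364]
tcp_rot: [-0.022, 0.963, 0.254, 0.083]
wrist_force: [1.3, 3.8, -2.3]
gripper_width: 0.038
gripper_force: 40.5
```

```bash
python3 - <<'E'
from scan import *
now(ck,20)
E
```

```text
t 43.27 part in seat mm [ 0.1  0.1 70.3] force [-1.4 -2.6 -3.4] mom [-0.49  0.38 -0.14] w 38.0 tilt/phi deg [-0.  -0.1  0.1] j [-0.59  0.44  0.39  2.41 -0.96  0.26 -0.37]
```

arm_command(turn=[[0, 0, 0], [0, 0, 0], [0, 0, 0]], xyz=[[0.04, 0, 0.11], [0.03, 0, 0.07], [0, 0, 0]], gripper=[-1, -1, -1])

```text
time_s: 43.65
eef_pos: [0.4555, 0.0961, 0.1324]
tcp_rot: [-0.022, 0.963, 0.254, 0.083]
wrist_force: [0.6, 3.9, -0.0]
gripper_width: 0.0385
gripper_force: 40.6
```

```bash
python3 - <<'E'
from scan import *
now(ck,20)
E
```

```text
t 43.65 part in seat mm [ 0.1  0.1 65.6] force [-2.1 -3.1 -1.2] mom [-0.55  0.35 -0.19] w 38.5 tilt/phi deg [-0.1 -0.1  0.1] j [-0.57  0.45  0.37  2.41 -0.97  0.25 -0.37]
```

arm_command(turn=[[0, 0, 0], [0, 0, 0], [0, 0, 0]], xyz=[[0.03, -0.02, 0.075], [0.03, 0, 0.075], [0, 0, 0]], gripper=[-1, -1, -1])

```text
time_s: 44.02
eef_pos: [0.457, 0.0973, 0.1289]
tcp_rot: [-0.022, 0.963, 0.254, 0.083]
wrist_force: [1.4, 2.0, -0.5]
gripper_width: 0.0388
gripper_force: 40.6
```

```bash
python3 - <<'E'
from scan import *
now(ck,20)
E
```

```text
t 44.02 part in seat mm [ 0.1 -0.1 61.7] force [-1.7 -1.1 -1.5] mom [-0.2   0.11 -0.08] w 38.8 tilt/phi deg [-0.1 -0.2  0.1] j [-0.56  0.46  0.35  2.4  -0.97  0.24 -0.37]
```

arm_command(turn=[[0, 0, 0], [0, 0, 0]], xyz=[[0.02, 0, 0.055], [0, 0, 0]], gripper=[-1, -1])

```text
time_s: 44.28
eef_pos: [0.4577, 0.0976, 0.1278]
tcp_rot: [-0.022, 0.963, 0.254, 0.083]
wrist_force: [1.4, 0.0, 0.1]
gripper_width: 0.0383
gripper_force: 40.7
```

```bash
python3 - <<'E'
from scan import *
now(ck,20)
E
```

```text
t 44.27 part in seat mm [ 0.1 -0.  60.3] force [-1.1  0.7 -0.5] mom [0.05 0.04 0.02] w 38.3 tilt/phi deg [-0.1 -0.1  0.1] j [-0.55  0.46  0.34  2.4  -0.97  0.23 -0.37]
```

arm_command(turn=[[0, 0, 0], [0, 0, 0]], xyz=[[0.02, 0, 0.055], [0, 0, 0]], gripper=[-1, -1])

```text
time_s: 44.52
eef_pos: [0.4577, 0.0976, 0.1274]
tcp_rot: [-0.022, 0.963, 0.254, 0.083]
wrist_force: [-6.8, -2.6, 21.9]
gripper_width: 0.0382
gripper_force: 42.9
```

```bash
python3 - <<'E'
from scan import *
now(ck,20)
E
```

```text
t 44.52 part in seat mm [ 0.2 -0.  59.9] force [-4.7 -1.1 22.6] mom [-0.22 -0.78 -0.01] w 38.2 tilt/phi deg [-0.1 -0.1  0.2] j [-0.55  0.46  0.33  2.4  -0.98  0.23 -0.36]
```

Firm contact at 59.9, so the collar is home. I ease off, release and back out along the shaft.

arm_command(turn=[[0, 0, 0], [0, 0, 0], [0, 0, 0], [0, 0, 0], [0, 0, 0]], xyz=[[-0.02, 0, -0.05], [0, 0, 0], [0, 0, 0], [-0.15, 0, -0.4], [-0.33, 0, -0.93]], gripper=[-1, 1, 1, 1, 1])

```text
time_s: 45.15
eef_pos: [0.4421, 0.0889, 0.158]
tcp_rot: [-0.022, 0.963, 0.254, 0.082]
wrist_force: [-0.2, 0.7, 0.7]
gripper_width: 0.0857
gripper_force: 0.0
```

arm_command(turn=[[0, 0, 0], [0, 0, 0], [0, 0, 0], [0, 0, 0], [0, 0, 0]], xyz=[[-0.33, 0, -0.93], [-0.1, 0.8, -0.5], [0, 1, 0], [0, 1, 0], [0, 0, 0]], gripper=[1, 1, 1, 1, 1])

```text
time_s: 45.78
eef_pos: [0.4631, 0.0187, 0.1918]
tcp_rot: [-0.021, 0.964, 0.253, 0.083]
wrist_force: [0.5, 0.5, -0.7]
gripper_width: 0.0853
gripper_force: 0.0
```

```bash
python3 - <<'E'
from scan import *
from cell import ctrl
out=[]
for n,(x,y) in dict(side=(265,215),top=(165,205)).items():
    im=ctrl.grab_frame(n)["img"][y:y+80,x:x+80]; im=cv2.resize(im,None,fx=5,fy=5,interpolation=cv2.INTER_CUBIC)
    for r,h in((7.5,80),(20,66),(31,54),(22,0)):
        q=(proj(n,circ(SEAT,F,r/1e3,h/1e3))-(x,y)+.5)*5-.5; cv2.polylines(im,[q.round().astype(int)],True,(0,255,255),1)
    out.append(im)
cv2.imwrite("pics/f1.png",np.hstack(out))
E
```

```text
(no output)
```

View pics/f1.png

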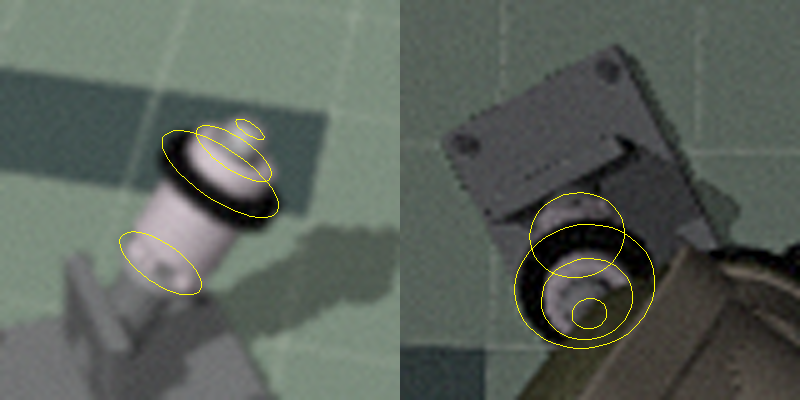

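The picture shows bushing, roll and collar stacked tight at the modelled heights, with the arm clear. Handing in.

```bash
python3 -c "
from cell import ctrl; print(ctrl.close_job())"
```

```text
the job is handed in; nothing more can be done
None
```

The bushing, roll and collar are on the spindle in that order, each pressed to firm contact at its home height. Everything is released and the job is handed in at about 46 s. The hand-in call returned no verdict.

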